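Take the cylinder shroud off the barbed drying hook and stand it in the parts tray

TASK

Take the aluminium cylinder shroud off the barbed hook it hangs on: raise it, tilt its top back toward the post and back its eye up over the barb by touch, letting the thin ear bear only lightly on the hook and never forcing it. Then stand it upright on its open lower rim inside the parts tray, in the free space there, setting it down gently and letting go, with the other parts left where they lie.

Things in the scene. Friction and masses are not known exactly. Their poses are not given: they have to be found in the camera images.
- shroud_center (a point): Aluminium cylinder shroud (95 to 160 g, 112 mm tall) hanging by its eye on the hook. Point on its middle line, 56 mm above the rim. z up; x from front to back, hung up it equals the stand's x within 0.1 rad; y across. Flat upright ear plate at x = 0; two flat side flanges, full height, outer faces at y = +-30 mm, x = 0 to 28 mm: grip across them (60 mm), best level with the eye.
- shroud_eye (a point): Centre of the shroud's eye, an upright slot through the ear plate (2.5 mm thick), 15.5 mm high, 14 mm wide, its corners cut off by 2.5 mm; on the middle line, 37 mm above shroud_center, same axes. 11 mm of plate above it. Hung up, the top of the slot rests on the hook rod.
- shroud_rim (a point): Middle of the shroud's flat open lower rim, 56 mm below shroud_center. The lower 65 mm of the shroud is a half-round cowl, radius 30 mm, bulging to the front (-x), closed above by a shoulder plate. It stands steadily on this rim (about 60 x 58 mm).
- stand: Hook stand, fixed: base plate 130 x 150 x 8 mm, origin at the centre of its underside on the bench, z up; square post 18 mm at x = +42 mm, 213 mm tall. A barbed hook points level along -x, in the plane y = 0. The upright shroud cannot pass its barb; tilted about 53 degrees, top to the post and rim outward, its eye passes if the lip below the eye glides up along the rising end's underside.
- clamp (a point): Centre of the clamp block (34 x 32 x 28 mm) on the post, on the rod axis, 205 mm above the bench; axes of the stand. It holds the hook, a rigid steel rod 6 mm thick, level out to its bend; then it rises outward 24 mm along its axis, at 55 degrees from level, bent by use up to 7 either way. From its top a barb, 4 mm thick, 11 mm long, points back to the post (level at 55).
- mean_bend (a point): Mean place of the rod's bend (rod axis), 90 mm out (-x) from the clamp; axes of the stand. The true bend lies up to 20 mm nearer or farther along x: not measured, to be felt. The upright shroud, raised 1 mm from where it hangs and slid outward, stops on the rising end when its ear plate's middle is about 2 mm short of the bend. Play of the eye over the barb: about 1 mm each way.
- tray: Open steel parts tray, fixed: 240 (x) x 210 (y) x 26 mm high, walls and floor 3 mm thick; origin at the centre of its underside on the bench, z up. Its half on the -x side is empty; in the other half lie the pawl and the mount block, at x = 70 to 85 mm.
- pawl: Bystander: red nylon starter pawl lying in the tray, about 50 x 22 x 12 mm, origin under its middle.
- mountblock: Bystander: black rubber carburetor mount block lying in the tray, 40 x 52 x 22 mm, origin at the centre of its underside.
- socket: Bystander: chrome spark plug socket standing on the bench behind the stand, 25 mm across, 63 mm tall, origin at the centre of its underside.
- probe: Bystander: brass-bodied tachometer probe lying on the bench behind the stand, 18 mm thick, 120 mm long along its x, origin under its middle.
Not all that is in view belongs to the job. What is meant by the part that bears shroud_center is not orange, and is the larger of those in its own colour.

How it is judged (in metres and radians):
On the way:
1. the shroud is off the hook (its eye more than 150 mm from the clamp) (distance between shroud_eye and clamp above 0.15 m), for 0.1 s.
At the end, for the whole second after the job is handed in: The shroud stands upright (within 0.08 rad) on its lower rim on the tray floor, wholly inside the tray's walls, released and at rest; the pawl, mount block, socket and probe lie within 15 mm of where they were (x of shroud_center in the frame of tray between -0.09 and 0.09 m and y of shroud_center in the frame of tray between -0.08 and 0.08 m and z of shroud_center in the frame of tray between 0.055 and 0.063 m and angle between shroud_center's own z axis and vertical below 0.08 rad and linear speed of shroud below 0.02 m/s); the robot touches nothing.
It fails at once if the shroud and the hook or its stand press on each other with more than 10 N (contact force between stand and shroud above 10 N).
It fails at once if the shroud is set down in the tray with more than 20 N (contact force between tray and shroud above 20 N).
It fails at once if a bystander (pawl, mount block, socket or probe) is moved by more than 15 mm (distance of any of pawl, mountblock, socket, probe from where it was at the start of the episode above 0.015 m).
It also fails if it takes over 72 s, if anything falls off the work surface, if the arm or the gripper's body presses on something with over 40 N, if the wrist force passes 120 N, or if a joint passes its speed limit or range.

ROBOT

A 6-joint arm with a two-finger parallel gripper is mounted at the origin on the work surface. World frame = base frame: x ahead of the robot, y to its left, z up, the work surface at z = 0. Lengths are in mm, angles in rad, forces in N, time in s.
With the tool pointing down it reaches from about 325 to 900 mm from the base axis. Payload 6.1 kg.
Tool frame: the origin (TCP) lies midway between the tips of the shut fingers; the grasp point (between the pads) lies 19 mm behind it (tcp_to_grasp is the distance from the TCP to the grasp point, in mm); z points along the fingers, y is the direction in which the jaws open and shut (so a half turn about z gives the same grasp; the last joint's range is limited). The gripper opens to 87 mm and grips with 3 to 60 N. Pads are 19 mm wide; open, the fingers measure 117 mm over their backs; the gripper's body (75 mm by 190 mm) begins 51 mm behind the grasp point.
Start: joints at [-1.259, 0.22, 1.526, -0, 1.395, -0.126], TCP at [264.96, -566.05, 222.538] pointing down, gripper open.
Joint ranges: [-2.98, 2.98], [-0.91, 2.08], [0.09, 2.57], [-1.24, 4.39], [0.2, 2.65], [-2.68, 2.68]. Speed limits (rad/s): [2.57, 2.57, 3.01, 3.14, 3.14, 3.14].

INTERFACE

Orientations are given as a unit quaternion [w, x, y, z].
In Python, from plant import sense, get_image, calibration, finish_job, recognise, tcp_to_grasp gives the robot as it stands. The module is installed in compiled form; this text tells all that it offers.
- The arm moves only by the shell command python3 -m jog 'ROWS' [OPENING]. ROWS is JSON, a list of rows, each an object of numbers: "dx", "dy", "dz": the shift along the tool's x, y, z in units of 0.4 m (1.0 is 0.4 m); "rx", "ry", "rz": the turn, a rotation vector about the tool's x, y, z in units of 0.5 rad (1.0 is 0.5 rad). A call has 1 to 5 rows; each row is the pose to reach, as a shift and turn from the pose measured when the call began, along the tool's axes at that moment; what a row does not reach only later rows make up. A row lasts 1/8 s, in which the tool goes at most 62.5 mm and 10.7 degrees, less where a joint would pass 70% of its speed; a pose out of reach is approached as far as the arm can. A call with a number of a shift or a turn outside -1 to 1 is refused whole. A call with a gripper value outside its range is refused whole. OPENING is the finger opening in mm, from 0 to 87, set as the call begins (- or left out, the last holds). The fingers move at their own pace and stop on an object; the grip force is fixed at half the most. Time passes only in rows, so rows that repeat a pose let the fingers close. It gives the time, the measured TCP pose, the force and the opening at its end, in the units of the state.
- sense(): the state, without advancing time (a new reading comes with each control period).
- get_image(name): name is "scene" or "top" or "wrist"; returns (picture, depth): 420x560x3 uint8, red, green, blue; 420x560 float32, mm along the optical axis (not along the pixel's ray), 0 where there is no reading.
- calibration(name): a dict with "vertical_fov" (degrees; the focal length in pixels is half the picture's height over the tangent of half this angle, whatever the lens; pixels are square), "cx", "cy" (the principal point, pixels), "dist_coeffs" ([k1, k2, p1, p2, k3] as OpenCV has them; the pictures are not rectified), "R" (3x3) and "t" (3): a world point X has camera coordinates R X + t; the wrist camera has in their place "hand_eye" (4x4, takes a point from camera to tool coordinates, whose origin is the TCP and whose axes are the flange's). Camera axes: x right, y down, z forward; pixel columns grow to the right and rows downward; lengths in mm; the calibration is good to about 2 mm. A picture is of the moment at which its call begins: read the wrist's pose just before it. calibration takes no time and is no camera call.
- finish_job(): hands the job in, once; it reports no verdict.
Trained networks look in the newest picture that a camera, given by its name, has taken for a name from the list of things; names that differ only in an ending like _2 or _b are one class to them, and where a whole thing is asked for, a point or a joint stands for the part that bears it (a point fixed in the world has none). Each returns a list of dicts, best first, with "conf" (0 to 1); they miss things now and then, are a little off and sometimes report something else, mostly with a low value. They report only what shows in the picture. A call takes as long as a camera call. They do not tell look-alikes from the thing itself.
- recognise(camera, target): "at" ([x, y, z] in mm, in world coordinates, good to about 4 mm: the middle of the surface that is visible of it).
The state is a dict: "t": time; "joint_positions": joint angles; "joint_velocities": joint speeds; "effort": joint torques, N m; "ee_pos": TCP position; "tool_rot": TCP orientation; "contact_force": force on the tool from outside, world axes, zero at the start; "wrist_torque": the same for the moment, N m; "grip_width": finger opening in mm.
Only numpy, scipy, OpenCV 4.12 (cv2) and the standard library are available. Lean on these libraries where they do the work, as an engineer would, in place of code of your own. Each camera call takes 0.05 s, during which the arm holds its last target.

## Working session

There is one attempt and no reset: what is moved stays moved. The work goes in short steps, Python scripts to look and compute and a shell command to move; the robot and the scene stay as the last step left them, time stands still between calls to the robot, and variables do not carry over. Pictures are saved under pics/ and viewed, and the job is handed in when it is done.

```bash
mkdir -p pics; ls; python3 - <<'E'
from plant import *
import cv2,json
print(sense())
for n in ("scene","top","wrist"):
    im,d=get_image(n); cv2.imwrite(f"pics/{n}0.png",im[:,:,::-1]); print(n,calibration(n))
print(tcp_to_grasp)
E
```

```text
pics
{'t': 0.0, 'joint_positions': array([-1.25908316e+00,  2.21189156e-01,  1.52764886e+00, -1.44958788e-05,
        1.39463452e+00, -1.26113710e-01]), 'joint_velocities': array([ 0.00060853, -0.0003658 ,  0.00105275, -0.00052126,  0.00014157,
       -0.00059102]), 'effort': array([ 3.58184104e-05, -4.94612861e+01, -3.87376177e+01,  7.00023095e-02,
        5.72692556e-02, -1.44995997e-04]), 'ee_pos': array([ 264.7769197 , -565.46437224,  221.44014192]), 'tool_rot': array([-9.35239840e-04,  9.76133285e-01,  2.17170270e-01, -9.42054028e-05]), 'contact_force': array([-0.00192371,  0.52777218, -0.0074762 ]), 'wrist_torque': array([-0.01715331,  0.01611386, -0.01712825]), 'grip_width': 87.0468988850116}
scene {'vertical_fov': 56.46288016200247, 'cx': 279.6968722372945, 'cy': 211.10385064716786, 'dist_coeffs': array([-0.02262444,  0.        ,  0.        ,  0.        ,  0.        ]), 'R': array([[-0.4065055 ,  0.91363301, -0.00529172],
       [ 0.51830487,  0.22583352, -0.82483894],
       [-0.75240504, -0.3380443 , -0.56534301]]), 't': array([ 226.18520971, -161.88909344, 1287.48183587])}
[... 243 characters left out ...]
0.99775744, -0.02871392, -0.06046159],
       [ 0.06056443, -0.0027244 , -0.99816057]]), 't': array([ -21.87114945,  560.55210037, 1024.82211729])}
wrist {'vertical_fov': 69.41846592075012, 'cx': 282.965619398294, 'cy': 206.5357179875306, 'dist_coeffs': array([-0.04498665,  0.        ,  0.        ,  0.        ,  0.        ]), 'hand_eye': array([[-1.16612041e-03, -9.52072182e-01, -3.05871214e-01,
         8.52427777e+01],
       [ 9.99999075e-01, -8.95912139e-04, -1.02378480e-03,
        -6.52116820e-01],
       [ 7.00683297e-04, -3.05872125e-01,  9.52072346e-01,
        -1.62450202e+02],
       [ 0.00000000e+00,  0.00000000e+00,  0.00000000e+00,
         1.00000000e+00]])}
18.700000000000003
```

View pics/scene0.png

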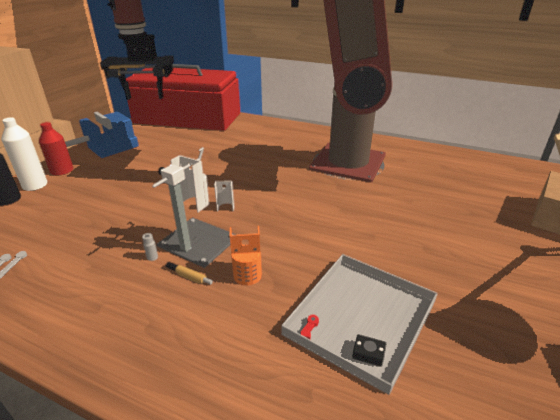

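View pics/top0.png

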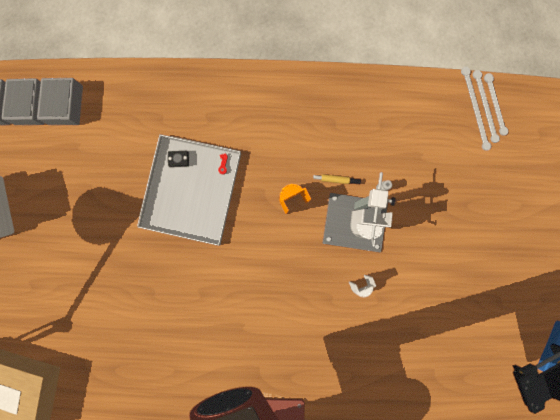

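View pics/wrist0.png

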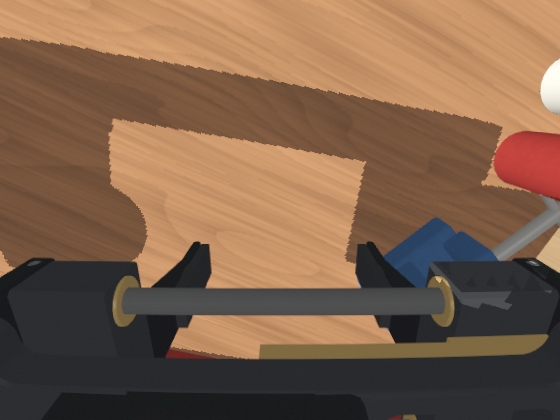

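```bash
python3 - <<'E'
from plant import *
for c in ("scene","top"):
  for n in ("shroud_center","shroud_eye","shroud_rim","stand","clamp","mean_bend","tray","pawl","mountblock","socket","probe"):
    try: r=recognise(c,n)
    except Exception as e: r=[]; print(e)
    print(c,n,[( [round(float(v)) for v in k["at"]],round(float(k["conf"]),2)) for k in r[:4]])
print(sense()["t"])
E
```

```text
scene shroud_center [([540, -192, 162], 0.84), ([619, -48, 64], 0.77), ([644, -276, 36], 0.57), ([589, -211, 5], 0.52)]
scene shroud_eye [([540, -192, 161], 0.84), ([396, -241, 48], 0.68), ([621, -50, 63], 0.59)]
scene shroud_rim [([390, -238, 46], 0.94), ([619, -47, 63], 0.77), ([542, -195, 165], 0.68)]
scene stand []
scene clamp [([588, -213, 3], 0.8)]
scene mean_bend [([591, -217, 7], 0.7)]
scene tray [([624, 202, 6], 0.71)]
scene pawl [([691, 121, 18], 0.77)]
scene mountblock [([707, 233, 22], 0.75)]
scene socket [([644, -276, 38], 0.76)]
scene probe [([667, -169, 11], 0.74)]
top shroud_center [([614, -49, 66], 0.73), ([541, -206, 170], 0.64), ([394, -240, 49], 0.6)]
top shroud_eye [([534, -205, 170], 0.94), ([395, -232, 50], 0.8), ([612, -46, 68], 0.71), ([685, 120, 9], 0.67)]
top shroud_rim [([610, -51, 67], 0.95), ([392, -239, 47], 0.62), ([537, -206, 174], 0.59)]
top stand [([562, -209, 11], 0.56)]
top clamp [([564, -212, 5], 0.68)]
top mean_bend [([567, -207, 8], 0.67)]
top tray [([616, 206, 4], 0.57)]
top pawl []
top mountblock [([697, 230, 26], 0.62)]
top socket [([540, -204, 174], 0.74)]
top probe [([654, -168, 14], 0.78)]
1.25
```

```bash
cat > h.py <<'E'
import numpy as np, cv2
from plant import *
from scipy.spatial.transform import Rotation as Rn
def K(c):
    f=210/np.tan(np.radians(c["vertical_fov"]/2)); return np.array([[f,0,c["cx"]],[0,f,c["cy"]],[0,0,1.]])
def pose(s):
    q=s["tool_rot"]; return Rn.from_quat([q[1],q[2],q[3],q[0]]).as_matrix(), np.array(s["ee_pos"])
def cam(name,s=None):
    c=calibration(name)
    if name!="wrist": return K(c),c["dist_coeffs"],c["R"],c["t"]
    R,p=pose(s); H=c["hand_eye"]; Rc=R@H[:3,:3]; tc=R@H[:3,3]+p
    return K(c),c["dist_coeffs"],Rc.T,-Rc.T@tc
def cloud(d,C):
    k,dc,R,t=C; h,w=d.shape
    u,v=np.meshgrid(np.arange(w),np.arange(h)); 
    n=cv2.undistortPoints(np.stack([u,v],-1).reshape(-1,1,2).astype(float),k,dc).reshape(h,w,2)
    X=np.concatenate([n*d[...,None],d[...,None]],-1)
    P=(X-t)@R   # R^T (X-t)
    P[d<=0]=np.nan
    return P
def proj(P,C):
    k,dc,R,t=C
    return cv2.projectPoints(np.atleast_2d(P).astype(float),cv2.Rodrigues(R)[0],t.astype(float),k,dc)[0].reshape(-1,2)
E
python3 - <<'E'
from h import *
for n in ("scene","top"):
    im,d=get_image(n); P=cloud(d,cam(n)); np.savez(f"{n}0.npz",im=im,d=d,P=P)
    b={"scene":(140,140,270,290),"top":(310,165,400,255)}[n]
    c=im[b[1]:b[3],b[0]:b[2],::-1]; s=min(800//c.shape[1],600//c.shape[0]); cv2.imwrite(f"pics/{n}_crop.png",cv2.resize(c,None,fx=s,fy=s,interpolation=cv2.INTER_CUBIC)); print(s)
    m=(P[...,2]>100)&(np.abs(P[...,0]-550)<120)&(np.abs(P[...,1]+205)<90)
    Q=P[m]; print(n,len(Q),np.round(Q.min(0)),np.round(Q.max(0)))
    for z in range(100,250,10):
        q=Q[(Q[:,2]>=z)&(Q[:,2]<z+10)]
        if len(q): print(z,len(q),np.round(q.min(0)[:2]),np.round(q.max(0)[:2]),np.round(np.median(q,0)[:2]))
E
```

```text
4
scene 2013 [ 498. -262.  100.] [ 646. -187.  226.]
100 81 [ 519. -248.] [ 604. -188.] [ 589. -218.]
110 138 [ 516. -248.] [ 603. -188.] [ 554. -218.]
120 146 [ 519. -249.] [ 604. -187.] [ 554. -218.]
130 146 [ 516. -248.] [ 604. -188.] [ 547. -219.]
140 155 [ 516. -249.] [ 604. -187.] [ 552. -219.]
150 136 [ 517. -248.] [ 603. -188.] [ 554. -217.]
160 114 [ 512. -244.] [ 604. -187.] [ 568. -206.]
170 137 [ 517. -239.] [ 604. -188.] [ 556. -217.]
180 108 [ 537. -241.] [ 604. -187.] [ 556. -217.]
190 142 [ 535. -247.] [ 612. -188.] [ 576. -211.]
200 303 [ 508. -260.] [ 646. -188.] [ 581. -219.]
210 392 [ 500. -262.] [ 610. -187.] [ 579. -221.]
220 15 [ 498. -249.] [ 564. -210.] [ 501. -213.]
6
top 1346 [ 493. -258.  101.] [ 646. -185.  231.]
100 16 [ 512. -224.] [ 599. -185.] [ 584. -213.]
110 40 [ 514. -247.] [ 602. -185.] [ 556. -213.]
120 46 [ 512. -246.] [ 602. -185.] [ 553. -198.]
130 44 [ 510. -246.] [ 601. -185.] [ 554. -195.]
140 47 [ 510. -246.] [ 602. -185.] [ 553. -212.]
150 45 [ 510. -246.] [ 601. -185.] [ 550. -194.]
160 54 [ 510. -246.] [ 599. -185.] [ 541. -202.]
170 282 [ 510. -246.] [ 569. -185.] [ 527. -211.]
180 40 [ 535. -247.] [ 568. -186.] [ 551. -233.]
190 45 [ 535. -251.] [ 609. -185.] [ 554. -208.]
200 206 [ 509. -257.] [ 646. -186.] [ 571. -220.]
210 292 [ 503. -258.] [ 645. -185.] [ 581. -219.]
220 188 [ 493. -247.] [ 608. -186.] [ 584. -222.]
230 1 [ 495. -209.] [ 495. -209.] [ 495. -209.]
```

View pics/scene_crop.png

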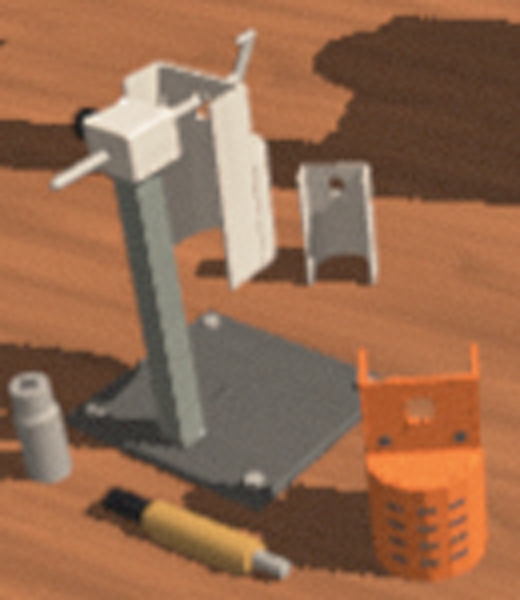

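View pics/top_crop.png

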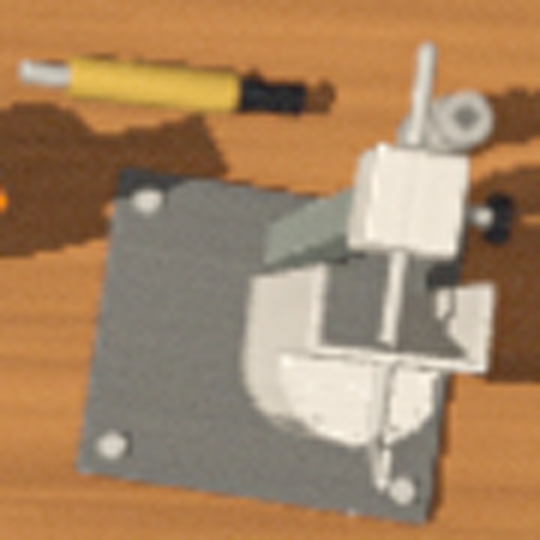

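```bash
python3 - <<'E'
from h import *
for n in ("scene","top"):
    z=np.load(n+"0.npz"); P=z["P"]; im=z["im"].astype(int)
    # base plate: grey pixels
    sat=im.max(2)-im.min(2)
    m=(abs(P[...,2]-8)<5)&(abs(P[...,0]-550)<120)&(abs(P[...,1]+205)<110)&(sat<25)
    nn,lab,st,ce=cv2.connectedComponentsWithStats(m.astype(np.uint8))
    i=1+np.argmax(st[1:,4]); q=P[lab==i][:,:2]
    print(n,"plate",len(q),cv2.minAreaRect(q.astype(np.float32)),np.nanmedian(P[lab==i][:,2]))
    # post below clamp
    m=(P[...,2]>60)&(P[...,2]<170)&(P[...,0]>570)&(P[...,0]<620)&(abs(P[...,1]+215)<40)
    q=P[m]; print(" post",len(q),np.percentile(q,[2,50,98],axis=0).round(1).tolist())
    # clamp top
    m=(P[...,2]>214)&(P[...,2]<226)&(P[...,0]>565)&(P[...,0]<625)&(abs(P[...,1]+215)<40)
    q=P[m]; print(" clamptop",len(q),cv2.minAreaRect(q[:,:2].astype(np.float32)),np.median(q,0).round(1))
    # rear stub
    m=(P[...,2]>190)&(P[...,0]>618)&(P[...,0]<680)&(abs(P[...,1]+215)<40)
    q=P[m]; print(" stub",len(q),q.mean(0).round(1),np.percentile(q,[2,98],axis=0).round(1).tolist())
    # ear/hook
    m=(P[...,2]>180)&(P[...,0]<533)&(P[...,0]>480)&(abs(P[...,1]+215)<40)
    q=P[m]; print(" hook",len(q),np.array(sorted(q.round(0).tolist()))[:25].tolist())
    # tray walls
    m=(P[...,2]>15)&(P[...,2]<35)&(abs(P[...,0]-620)<170)&(P[...,1]>50)&(P[...,1]<360)
    q=P[m]; 
    m2=(abs(P[...,2]-24)<5)&(sat<30)&(abs(P[...,0]-620)<170)&(P[...,1]>50)&(P[...,1]<360)
    nn,lab,st,ce=cv2.connectedComponentsWithStats(m2.astype(np.uint8),connectivity=8)
    i=1+np.argmax(st[1:,4]); q=P[lab==i]; print(" tray",len(q),cv2.minAreaRect(q[:,:2].astype(np.float32)),np.median(q[:,2]))
    m=(abs(P[...,0]-590)<50)&(abs(P[...,1]-200)<40); print(" floor z",np.nanmedian(P[m][:,2]))
E
```

```text
scene plate 1811 ((552.5872802734375, -219.89520263671875), (151.1703643798828, 131.2872314453125), 83.54840087890625) 7.084705848776187
 post 509 [[570.9, -234.6, 62.4], [600.0, -218.0, 119.3], [603.7, -191.6, 167.4]]
 clamptop 160 ((586.5022583007812, -216.24978637695312), (44.63846206665039, 50.49787521362305), 80.81254577636719) [ 594.9 -221.7  218.3]
 stub 37 [ 632.5 -228.7  205.7] [[618.8, -231.1, 202.7], [645.8, -226.1, 208.0]]
 hook 41 [[498.0, -211.0, 224.0], [498.0, -211.0, 226.0], [499.0, -213.0, 226.0], [499.0, -211.0, 222.0], [500.0, -213.0, 220.0], [500.0, -213.0, 222.0], [500.0, -213.0, 225.0], [500.0, -211.0, 218.0], [501.0, -210.0, 221.0], [502.0, -213.0, 226.0], [503.0, -216.0, 226.0], [503.0, -214.0, 221.0], [504.0, -213.0, 217.0], [504.0, -212.0, 212.0], [504.0, -212.0, 215.0], [504.0, -211.0, 217.0], [504.0, -211.0, 219.0], [505.0, -216.0, 217.0], [505.0, -212.0, 220.0], [506.0, -213.0, 215.0], [506.0, -212.0, 225.0], [507.0, -213.0, 225.0], [507.0, -212.0, 213.0], [508.0, -214.0, 214.0], [508.0, -214.0, 216.0]]
 tray 1017 ((620.971435546875, 199.74172973632812),
[... 609 characters left out ...]
-211.0, 227.0], [495.0, -209.0, 231.0], [495.0, -208.0, 226.0], [497.0, -211.0, 228.0], [497.0, -209.0, 228.0], [497.0, -208.0, 226.0], [499.0, -211.0, 229.0], [499.0, -210.0, 227.0], [499.0, -209.0, 222.0], [501.0, -211.0, 229.0], [501.0, -210.0, 225.0], [501.0, -209.0, 220.0], [503.0, -213.0, 230.0], [503.0, -211.0, 229.0], [503.0, -210.0, 217.0], [503.0, -209.0, 227.0], [505.0, -213.0, 229.0], [505.0, -212.0, 216.0], [505.0, -211.0, 229.0], [505.0, -210.0, 218.0], [505.0, -209.0, 213.0], [507.0, -213.0, 213.0], [507.0, -210.0, 215.0]]
 tray 281 ((698.1578369140625, 233.27145385742188), (38.69696044921875, 49.217620849609375), 4.18414831161499) 25.994039255014247
 floor z 4.257639478410748
```

```bash
cat > plan.py <<'E'
import numpy as np
# frame: bend at origin, X = toward post(+), Z up ; phi tilt: top to +X
def segs(th):
    t=np.radians(th); T=24*np.array([-np.cos(t),np.sin(t)])
    b=np.radians(th-55); bd=np.array([np.cos(b),-np.sin(b)])*1.0
    # barb level at 55; steeper riser rotates whole end (clockwise seen w/ -X left => barb tips...) 
    bd=np.array([np.cos(b), np.sin(-b)*-1.0])
    # rotate riser from 55 to th: vector (-cos,sin): rotation by (55-th) in XZ ccw sense
    a=np.radians(55-th); R=np.array([[np.cos(a),-np.sin(a)],[np.sin(a),np.cos(a)]])
    bd=R@np.array([1.,0.])
    return [(np.array([100.,0]),np.zeros(2),3.),(np.zeros(2),T,3.),(T,T+11*bd,2.)]
def rect(x0,x1,z0,z1,n=14):
    a=np.linspace(0,1,n); 
    return np.concatenate([np.c_[x0+(x1-x0)*a,0*a+z0],np.c_[x0+(x1-x0)*a,0*a+z1],np.c_[0*a+x0,z0+(z1-z0)*a],np.c_[0*a+x1,z0+(z1-z0)*a]])
PTS=np.concatenate([rect(-1.25,1.25,7.75,18.75),rect(-1.25,1.25,-28,-7.75,22),np.c_[np.linspace(-30,0,16),np.full(16,-28.)]])
def place(p,phi):
    f=np.radians(phi); c,s=np.cos(f),np.sin(f)
    return PTS@np.array([[c,s],[-s,c]]).T+p  # z-axis -> (s,c) ; x-axis -> (c,-s)
def d(pts,sg):
    m=1e9; 
    for a,b,r in sg:
        ab=b-a; t=np.clip((pts-a)@ab/(ab@ab),0,1); m=min(m,(np.linalg.norm(pts-a-t[:,None]*ab,axis=1)-r).min())
    return m
E
python3 - <<'E'
from plan import *
import heapq
for th in (48,55,62):
    sg=segs(th)
    # grid: X -40..8, Z -8..40 step1 ; phi 0..70 step 5
    best={}
    X=np.arange(-50,9,1.);Z=np.arange(-12,45,1.);F=np.arange(0,75,5.)
    C=np.array([[[d(place(np.array([x,z]),f),sg) for f in F] for z in Z] for x in X])
    s=(50,int(np.argmin(abs(Z+4))),0)
    C0=C
    # add dist to z start
    h=[(-C[s],s)];par={s:None};val={s:C[s]};goal=None
    while h:
        v,n=heapq.heappop(h)
        if n in best: continue
        best[n]=-v
        if X[n[0]]<=-45: goal=n;break
        for i in(-1,0,1):
            for j in(-1,0,1):
                for k in(-1,0,1):
                    m=(n[0]+i,n[1]+j,n[2]+k)
                    if not(0<=m[0]<len(X) and 0<=m[1]<len(Z) and 0<=m[2]<len(F)): continue
                    w=min(-v,C[m])
                    if w>val.get(m,-99): val[m]=w;par[m]=n;heapq.heappush(h,(-w,m))
    p=[];n=goal
    while n: p.append((int(X[n[0]]),int(Z[n[1]]),int(F[n[2]]),round(float(C[n]),1)));n=par[n]
    print(th,"minclear",best[goal],"startC",C[s]);print(p[::-1])
E
```

```text
48 minclear -1.4196912580010246 startC -1.4196912580010246
[(0, -4, 0, -1.4), (-1, -3, 5, -0.9), (-2, -3, 10, -1.2), (-3, -3, 15, -1.4), (-4, -2, 20, -1.1), (-5, -2, 25, -1.4), (-6, -1, 30, -1.1), (-7, 0, 30, -1.2), (-8, 1, 30, -1.3), (-9, 2, 30, -1.4), (-10, 3, 35, -1.2), (-11, 4, 35, -1.2), (-12, 5, 35, -1.3), (-13, 6, 40, -1.1), (-14, 7, 45, -1.0), (-15, 8, 50, -1.1), (-16, 9, 55, -1.3), (-15, 10, 55, -1.3), (-14, 11, 60, -0.6), (-13, 12, 60, -1.0), (-12, 13, 60, -1.2), (-11, 14, 65, -1.0), (-11, 15, 60, -1.4), (-11, 16, 55, -0.9), (-12, 16, 50, -1.1), (-13, 15, 45, -1.4), (-14, 15, 40, -0.7), (-15, 14, 35, -1.0), (-16, 13, 30, -1.4), (-17, 13, 25, -0.8), (-18, 12, 20, -1.4), (-19, 13, 15, -0.7), (-20, 12, 10, -0.9), (-21, 11, 5, 0.1), (-22, 10, 0, 1.7), (-23, 9, 0, 2.7), (-24, 8, 0, 3.7), (-25, 7, 0, 4.7), (-26, 6, 0, 5.7), (-27, 5, 0, 6.7), (-28, 4, 0, 7.7), (-29, 3, 0, 8.7), (-30, 2, 0, 9.7), (-31, 1, 0, 10.7), (-32, 0, 0, 11.7), (-33, -1, 0, 12.7), (-34, -2, 0, 13.7), (-35, -3, 0, 14.8), (-36, -4, 0, 15.9), (-37, -5, 0, 17.1), (-38, -6, 0, 18.3), (-39, -7, 0, 19.5), (-40, -8, 
[... 1759 characters left out ...]
, (-13, 11, 50, -2.0), (-14, 12, 55, -2.2), (-14, 13, 50, -1.9), (-15, 14, 55, -2.1), (-15, 15, 50, -1.9), (-16, 16, 45, -2.3), (-17, 17, 40, -2.0), (-18, 16, 35, -1.7), (-19, 15, 30, -0.6), (-20, 14, 25, 0.6), (-21, 13, 20, 2.1), (-22, 12, 15, 3.7), (-23, 11, 10, 5.5), (-24, 10, 5, 7.5), (-25, 9, 0, 9.5), (-26, 8, 0, 10.5), (-27, 7, 0, 11.5), (-28, 6, 0, 12.5), (-29, 5, 0, 13.5), (-30, 4, 0, 14.5), (-31, 3, 0, 15.5), (-32, 2, 0, 16.5), (-33, 1, 0, 17.5), (-34, 0, 0, 18.6), (-35, -1, 0, 19.7), (-36, -2, 0, 20.9), (-37, -3, 0, 22.1), (-38, -4, 0, 23.3), (-39, -5, 0, 24.5), (-40, -6, 0, 25.7), (-41, -7, 0, 27.0), (-42, -8, 0, 28.3), (-43, -9, 0, 29.6), (-44, -10, 0, 30.9), (-45, -11, 0, 32.2)]
```

```bash
cat > search.py <<'E'
from plan import *
import heapq,sys
res={}
for th in (48,55,62):
    sg=segs(th)
    X=np.arange(-34,8.1,.5);Z=np.arange(-8,32,.5);F=np.arange(0,66,3.)
    gx,gz=np.meshgrid(X,Z,indexing="ij")
    C=np.empty((len(X),len(Z),len(F)))
    for k,f in enumerate(F):
        b=place(np.zeros(2),f); G=np.stack([gx,gz],-1)[...,None,:]+b
        m=np.full(gx.shape,1e9)
        for a,bb,r in sg:
            ab=bb-a; t=np.clip((G-a)@ab/(ab@ab),0,1)
            m=np.minimum(m,(np.linalg.norm(G-a-t[...,None]*ab,axis=-1)-r).min(-1))
        C[...,k]=m
    s=(int(np.argmin(abs(X-7))),int(np.argmin(abs(Z+3.5))),0)
    h=[(-C[s],0,s)];par={s:None};val={s:(C[s],0)};done=set();goal=None
    while h:
        v,l,n=heapq.heappop(h)
        if n in done: continue
        done.add(n)
        if X[n[0]]<=-30: goal=n;break
        for i in(-1,0,1):
            for j in(-1,0,1):
                for k in(-1,0,1):
                    m=(n[0]+i,n[1]+j,n[2]+k)
                    if m in done or not(0<=m[0]<len(X) and 0<=m[1]<len(Z) and 0<=m[2]<len(F)): continue
                    w=min(-v,C[m]); c=l+abs(i)+abs(j)+abs(k)*.5
                    if m not in val or (w,-c)>(val[m][0],-val[m][1]): val[m]=(w,c);par[m]=n;heapq.heappush(h,(-w,c,m))
    p=[];n=goal
    while n: p.append((float(X[n[0]]),float(Z[n[1]]),int(F[n[2]]),round(float(C[n]),1)));n=par[n]
    p=p[::-1]; print(th,min(q[3] for q in p)); print([q for i,q in enumerate(p) if i%2==0 and q[0]>-26])
    # along riser with fixed phi: profile of clearance window
    t=np.radians(th); u=np.array([-np.cos(t),np.sin(t)])
    for k,f in enumerate(F):
        if f in(45,48,51,54,57,60):
            sv=np.array([np.sin(np.radians(f)),np.cos(np.radians(f))])
            row=[]
            for n in range(0,33,3):
                S=np.arange(-4,12,.25); c=[d(place(n*u+x*sv,f),sg) for x in S]; ok=S[np.array(c)>0]
                row.append((n,round(max(c),2),(ok.min(),ok.max()) if len(ok) else None))
            print("phi",f,[(a,b,None if c is None else tuple(map(float,c))) for a,b,c in row])
E
time python3 search.py
```

```text
48 0.7
[(7.0, -3.5, 0, 1.2), (6.5, -2.5, 0, 2.2), (5.5, -1.5, 0, 3.2), (4.5, -0.5, 3, 4.2), (3.5, 0.5, 9, 4.0), (2.5, 1.5, 15, 2.7), (1.5, 2.5, 21, 1.9), (0.5, 3.5, 27, 1.4), (-0.5, 4.5, 30, 1.3), (-1.5, 5.5, 30, 1.4), (-2.0, 6.5, 33, 1.3), (-3.0, 7.5, 33, 1.4), (-4.0, 8.5, 33, 1.4), (-4.5, 9.5, 36, 1.3), (-5.0, 10.5, 42, 1.3), (-6.0, 11.5, 42, 1.3), (-6.5, 12.5, 48, 1.2), (-7.0, 13.5, 48, 0.9), (-8.0, 14.5, 51, 0.7), (-8.5, 15.5, 48, 0.7), (-9.5, 16.5, 48, 0.7), (-10.5, 17.0, 42, 0.8), (-11.5, 17.0, 42, 0.8), (-12.5, 17.0, 42, 0.9), (-13.5, 17.0, 42, 1.0), (-14.5, 17.0, 42, 1.1), (-15.5, 17.0, 42, 1.2), (-16.5, 17.0, 42, 1.4), (-17.5, 17.0, 42, 1.5), (-18.5, 17.0, 42, 1.6), (-19.5, 17.0, 42, 1.7), (-20.5, 17.0, 42, 1.4), (-21.5, 17.0, 42, 1.1), (-22.5, 17.0, 42, 1.1), (-23.5, 17.0, 42, 1.3), (-24.5, 17.0, 42, 1.7), (-25.5, 17.0, 42, 2.3)]
phi 45.0 [(0, np.float64(2.83), (-2.25, 4.75)), (3, np.float64(4.17), (-4.0, 4.5)), (6, np.float64(4.67), (-4.0, 4.5)), (9, np.float64(4.67), (-4.0, 4.5)), (12, np.float64(2.07), (-4.0, 4.5)), (15, np.float64(0.68), (3.25, 4.5)), (18, np.float64(0.
[... 8499 characters left out ...]
at64(1.78), (-4.0, 4.5)), (15, np.float64(0.62), (3.5, 4.5)), (18, np.float64(0.63), (3.25, 4.5)), (21, np.float64(1.49), (0.75, 4.5)), (24, np.float64(2.99), (-3.0, 4.5)), (27, np.float64(4.48), (-4.0, 5.0)), (30, np.float64(6.06), (-4.0, 11.75))]
phi 60.0 [(0, np.float64(1.42), (0.5, 4.75)), (3, np.float64(3.19), (-4.0, 4.5)), (6, np.float64(4.7), (-4.0, 4.5)), (9, np.float64(4.7), (-4.0, 4.5)), (12, np.float64(2.2), (-4.0, 4.5)), (15, np.float64(0.7), (3.25, 4.5)), (18, np.float64(0.7), (3.25, 4.5)), (21, np.float64(1.2), (1.5, 4.5)), (24, np.float64(2.72), (-2.75, 4.5)), (27, np.float64(4.36), (-4.0, 5.0)), (30, np.float64(6.05), (-4.0, 11.75))]
real	0m38.449s
user	0m34.953s
sys	0m3.549s
```

```bash
cat >> h.py <<'E'
def to(pt,Rt,s=None):
    s=s or sense(); R,p=pose(s)
    d=R.T@(np.array(pt)-p)/400; r=Rn.from_matrix(R.T@Rt).as_rotvec()
    print("t %.2f"%s["t"],"d",d.round(3),"rotdeg %.1f"%np.degrees(np.linalg.norm(r)),"r",(r/.5).round(3))
    return d,r
def stool(psi,tau):
    """tool rot: psi yaw of shroud x axis (deg); tau=tool tilt, top toward +xs positive (deg)"""
    a=np.radians(psi);X=np.array([np.cos(a),np.sin(a),0]);Y=np.array([-np.sin(a),np.cos(a),0]);Z=np.array([0,0,1.])
    t=np.radians(tau); z=-(np.cos(t)*Z+np.sin(t)*X); x=np.cross(Y,z); return np.stack([x,Y,z],1)
E
python3 - <<'E'
from h import *
R=stool(-6.7,-20); print(R.round(2))
s=sense(); R0,p=pose(s)
# pre look: TCP 110mm above grasp, along tool axis
eye=np.array([537,-217.5,200.])
X=np.array([.993,-.117,0])
g=eye+14*X+np.array([0,0,4])
tcp=g+R[:,2]*18.7; pre=tcp-R[:,2]*110
print(tcp,pre); to(pre,R)
E
```

```text
[[-0.93  0.12  0.34]
 [ 0.11  0.99 -0.04]
 [-0.34  0.   -0.94]]
[ 557.25409768 -219.88419998  186.42774799] [ 519.88881721 -215.49478833  289.79393628]
t 1.35 d [ 0.949 -0.524 -0.168] rotdeg 148.7 r [-0.9   -0.256 -5.106]
```

```bash
python3 -m jog '[{"dx":0.14,"dy":-0.05,"dz":-0.1,"rz":-0.35},{"dx":0.28,"dy":-0.1,"dz":-0.17,"rz":-0.7},{"dx":0.4,"dy":-0.2,"dz":-0.2,"rz":-1}]' 87; python3 -m jog '[{"rz":-0.35},{"rz":-0.7},{"rz":-1}]'; python3 -m jog '[{"rz":-0.35},{"rz":-0.7},{"rz":-1}]';python3 - <<'E'
from h import *
to([519.9,-215.5,310],stool(-6.7,-20)); print(sense()["joint_positions"])
E
```

```text
t 1.35 d [ 0.949 -0.524 -0.219] rotdeg 148.7 r [-0.9   -0.256 -5.106]
[-1.25912965e+00  2.20411207e-01  1.52648483e+00  2.97304260e-05
  1.39470560e+00 -1.26109238e-01]invalid input at $[0]: expected keys dx, dy, dz, rx, ry, rz
invalid input at $[0]: expected keys dx, dy, dz, rx, ry, rz
invalid input at $[0]: expected keys dx, dy, dz, rx, ry, rz
```

All six keys are required in every row.

```bash
python3 -m jog '[{"dx":0.14,"dy":-0.05,"dz":-0.1,"rx":0,"ry":0,"rz":-0.35},{"dx":0.28,"dy":-0.1,"dz":-0.17,"rx":0,"ry":0,"rz":-0.7},{"dx":0.4,"dy":-0.2,"dz":-0.2,"rx":0,"ry":0,"rz":-1}]' 87; python3 -m jog '[{"dx":0,"dy":0,"dz":0,"rx":0,"ry":0,"rz":-0.35},{"dx":0,"dy":0,"dz":0,"rx":0,"ry":0,"rz":-0.7},{"dx":0,"dy":0,"dz":0,"rx":0,"ry":0,"rz":-1}]'; python3 -m jog '[{"dx":0,"dy":0,"dz":0,"rx":0,"ry":0,"rz":-0.35},{"dx":0,"dy":0,"dz":0,"rx":0,"ry":0,"rz":-0.7},{"dx":0,"dy":0,"dz":0,"rx":0,"ry":0,"rz":-1}]';python3 - <<'E'
from h import *
to([519.9,-215.5,310],stool(-6.7,-20)); s=sense();print(s["joint_positions"],s["ee_pos"])
E
```

```text
t: 1.72
ee_pos: [371.7, -436.2, 301.6]
tool_rot: [0.002, 0.891, 0.454, 0.0]
contact_force: [0.9, 0.6, -0.8]
grip_width: 87.1
t: 2.1
ee_pos: [372.0, -435.9, 301.9]
tool_rot: [0.002, 0.749, 0.663, -0.0]
contact_force: [-0.2, -0.7, 0.0]
grip_width: 87.1
t: 2.48
ee_pos: [372.0, -435.9, 301.9]
tool_rot: [0.002, 0.56, 0.829, -0.001]
contact_force: [-0.3, -0.1, -0.1]
grip_width: 86.9
t 2.48 d [ 0.373  0.549 -0.021] rotdeg 64.2 r [-0.376 -0.623 -2.119]
[-1.00205059e+00  5.26169361e-02  1.56420104e+00  2.91466107e-04
  1.52117192e+00 -1.38484454e+00] [ 372.00134803 -435.8535031   301.92892635]
```

```bash
python3 -m jog '[{"dx":0.08,"dy":0.11,"dz":-0.02,"rx":-0.04,"ry":-0.06,"rz":-0.25},{"dx":0.16,"dy":0.22,"dz":-0.02,"rx":-0.08,"ry":-0.12,"rz":-0.5},{"dx":0.24,"dy":0.34,"dz":-0.02,"rx":-0.12,"ry":-0.19,"rz":-0.75},{"dx":0.3,"dy":0.45,"dz":-0.02,"rx":-0.16,"ry":-0.25,"rz":-0.98}]'; python3 - <<'E'
from h import *
to([519.9,-215.5,310],stool(-6.7,-20)); s=sense();print(s["joint_positions"],s["ee_pos"])
E
```

```text
t: 2.98
ee_pos: [495.0, -255.4, 310.1]
tool_rot: [0.076, 0.339, 0.938, -0.003]
contact_force: [0.2, -0.2, 0.7]
grip_width: 87.4
t 2.98 d [0.016 0.117 0.003] rotdeg 34.6 r [-0.193 -0.371 -1.134]
[-0.6421635  -0.11292641  1.71820278  0.03946779  1.38940066 -1.52445921] [ 494.96683167 -255.4332364   310.12022303]
```

```bash
python3 -m jog '[{"dx":0.005,"dy":0.04,"dz":0,"rx":-0.06,"ry":-0.12,"rz":-0.33},{"dx":0.01,"dy":0.08,"dz":0,"rx":-0.12,"ry":-0.24,"rz":-0.66},{"dx":0.016,"dy":0.117,"dz":0.003,"rx":-0.18,"ry":-0.36,"rz":-1}]'; python3 - <<'E'
from h import *
s=sense();im,d=get_image("wrist"); P=cloud(d,cam("wrist",s)); np.savez("w1.npz",im=im,P=P); cv2.imwrite("pics/w1.png",im[:,:,::-1])
to([519.9,-215.5,310],stool(-6.7,-20)); print(s["joint_positions"],s["ee_pos"])
E
```

```text
t: 3.35
ee_pos: [520.5, -214.4, 310.6]
tool_rot: [0.172, 0.088, 0.981, -0.01]
contact_force: [-0.2, -0.1, 0.5]
grip_width: 87.1
t 3.40 d [-0.    -0.006 -0.   ] rotdeg 3.1 r [-0.017 -0.002 -0.105]
[-0.62805283 -0.2476636   1.86400898  0.16789511  1.21966529 -2.05416522] [ 520.50769831 -214.37603518  310.58937315]
```

View pics/w1.png

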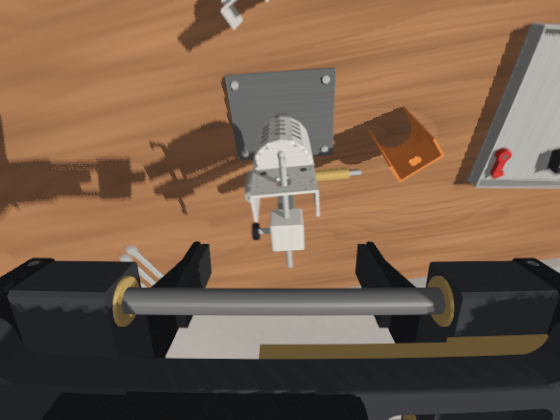

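```bash
python3 - <<'E'
from h import *
z=np.load("w1.npz");P=z["P"];im=z["im"]
c=im[110:280,220:350,::-1];cv2.imwrite("pics/w1c.png",cv2.resize(c,None,fx=4.5,fy=3.5,interpolation=cv2.INTER_CUBIC) if 0 else cv2.resize(c,None,fx=3.5,fy=3.5,interpolation=cv2.INTER_CUBIC))
psi=-6.7;a=np.radians(psi);X=np.array([np.cos(a),np.sin(a),0]);Y=np.array([-np.sin(a),np.cos(a),0])
C=np.array([593.7,-223.9,205])
S=np.stack([(P-C)@X,(P-C)@Y,P[...,2]],-1)
m=(P[...,2]>120)&(abs(S[...,1])<50)&(S[...,0]<70)&(S[...,0]>-130)
q=S[m]
def pr(n,m): 
    k=S[m]; print(n,len(k),np.percentile(k,[3,50,97],axis=0).round(1).tolist())
pr("all",m)
pr("clamptop",m&(S[...,2]>212)&(S[...,0]>-25)&(S[...,0]<25))
pr("rodback",m&(S[...,0]>20))
pr("rod",m&(S[...,0]>-50)&(S[...,0]<-18)&(abs(S[...,1])<12)&(S[...,2]>195))
pr("hook",m&(S[...,0]<-62)&(S[...,2]>195))
k=S[m&(S[...,2]>195)&(S[...,0]<-18)]
print(k[np.argsort(k[:,0])].round(1)[::6].tolist())
E
```

```text
all 17565 [[-129.8, -46.6, 148.2], [-94.8, 5.9, 359.5], [-3.7, 48.5, 410.4]]
clamptop 1000 [[-20.0, -29.7, 212.7], [-6.5, -0.1, 218.8], [11.7, 15.6, 219.9]]
rodback 93 [[25.2, -2.4, 205.6], [37.0, 0.3, 207.5], [50.7, 3.1, 208.7]]
rod 512 [[-44.2, -11.0, 196.4], [-19.8, 0.5, 207.9], [-18.6, 11.0, 218.7]]
hook 11582 [[-129.8, -47.4, 311.7], [-126.4, 15.9, 383.6], [-74.6, 49.1, 410.6]]
[[-130.0, 42.0, 409.1], [-130.0, 44.9, 382.9], [-130.0, 28.2, 382.9], [-130.0, 29.6, 383.0], [-130.0, 9.0, 396.6], [-130.0, 44.9, 408.9], [-130.0, -1.4, 396.1], [-130.0, 1.0, 395.1], [-130.0, 38.3, 379.3], [-130.0, -14.8, 383.0], [-130.0, -44.2, 387.6], [-130.0, 41.4, 383.7], [-130.0, 12.6, 397.5], [-130.0, 34.2, 377.5], [-130.0, 42.9, 380.0], [-130.0, 38.5, 409.5], [-130.0, 33.4, 410.5], [-130.0, 6.3, 383.3], [-130.0, 43.6, 382.5], [-130.0, 33.2, 399.3], [-129.9, 11.5, 383.6], [-129.9, 35.3, 410.0], [-129.9, 46.9, 380.6], [-129.9, 36.7, 399.5], [-129.9, -0.1, 396.7], [-129.9, 44.6, 401.7], [-129.9, 33.5, 383.8], [-129.9, -49.8, 390.6], [-129.9, 46.3, 410.4], [-129.9, 46.0, 408.7], [-129.9, 40.3, 377.9], 
[... 28229 characters left out ...]
9.4, -13.3, 197.3], [-19.4, -2.3, 203.0], [-19.4, -5.3, 202.7], [-19.3, -13.8, 218.5], [-19.3, -6.3, 207.2], [-19.3, 14.0, 211.9], [-19.3, 10.6, 200.9], [-19.3, -9.3, 199.2], [-19.3, 11.0, 213.1], [-19.3, 6.2, 215.6], [-19.2, 11.8, 217.5], [-19.2, 15.5, 219.2], [-19.2, 9.9, 218.8], [-19.2, -5.3, 196.1], [-19.2, 7.8, 195.6], [-19.1, 12.0, 213.0], [-19.1, 0.5, 210.6], [-19.0, -9.1, 217.1], [-19.0, -12.1, 207.9], [-19.0, 3.3, 218.0], [-18.9, 15.6, 199.3], [-18.9, -1.5, 217.5], [-18.8, -14.9, 213.5], [-18.8, -13.0, 212.1], [-18.7, 10.9, 216.9], [-18.7, -8.1, 218.2], [-18.6, 2.3, 217.5], [-18.6, 5.2, 216.2], [-18.5, 13.6, 218.3], [-18.4, -14.9, 215.9], [-18.3, 12.6, 219.3], [-18.1, -14.9, 217.0]]
```

View pics/w1c.png

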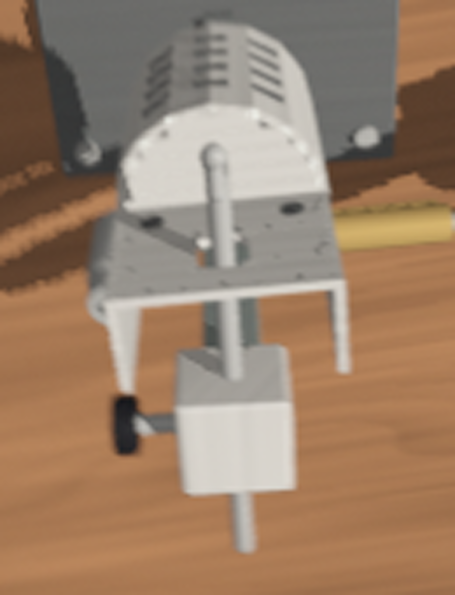

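```bash
cat >> h.py <<'E'
def stand(P,psi=-6.7,C=(593.7,-223.9,0)):
    a=np.radians(psi);X=np.array([np.cos(a),np.sin(a),0]);Y=np.array([-np.sin(a),np.cos(a),0]);D=P-np.array(C)
    return np.stack([D@X,D@Y,P[...,2]],-1)
E
python3 - <<'E'
from h import *
S=stand(np.load("w1.npz")["P"])
m=(S[...,2]>195)&(S[...,2]<240)&(S[...,0]<-60)&(S[...,0]>-110)&(abs(S[...,1])<8)
k=S[m];k=k[np.argsort(k[:,0])]
for x in np.arange(-96,-60,2):
    q=k[(k[:,0]>=x)&(k[:,0]<x+2)]
    if len(q): print(x+1,len(q),"zmax %.1f zmed %.1f ymed %.1f"%(q[:,2].max(),np.median(q[:,2]),np.median(q[:,1])))
E
```

```text
-95 12 zmax 227.9 zmed 226.6 ymed 2.1
-93 13 zmax 227.8 zmed 225.9 ymed 0.8
-91 13 zmax 227.5 zmed 226.7 ymed 2.1
-89 8 zmax 227.3 zmed 225.9 ymed 1.6
-87 2 zmax 226.4 zmed 226.2 ymed 1.2
-85 2 zmax 210.2 zmed 209.7 ymed 1.1
-83 3 zmax 207.4 zmed 205.7 ymed 4.3
-81 4 zmax 207.1 zmed 206.6 ymed 3.8
-79 4 zmax 207.4 zmed 206.5 ymed 3.7
-77 10 zmax 207.8 zmed 206.8 ymed 2.7
-75 15 zmax 208.2 zmed 207.2 ymed 1.3
-73 13 zmax 208.2 zmed 207.2 ymed 1.1
-71 17 zmax 208.5 zmed 207.3 ymed 1.0
-69 11 zmax 209.0 zmed 208.2 ymed 0.9
-67 11 zmax 209.0 zmed 207.5 ymed 1.6
-65 15 zmax 208.8 zmed 207.2 ymed 1.5
-63 14 zmax 208.7 zmed 207.3 ymed 1.3
-61 11 zmax 208.5 zmed 207.4 ymed 0.3
```

```bash
cat >> h.py <<'E'
def shroudtool(eye,psi,phi,alpha=20,gx=14,gz=4):
    """TCP pose for shroud eye position, yaw psi, tilt phi"""
    R=stool(psi,phi-alpha); a=np.radians(psi);X=np.array([np.cos(a),np.sin(a),0]);Z=np.array([0,0,1.]);f=np.radians(phi)
    xs=np.cos(f)*X-np.sin(f)*Z; zs=np.sin(f)*X+np.cos(f)*Z
    return np.array(eye)+gx*xs+gz*zs+R[:,2]*18.7, R
E
python3 - <<'E'
from h import *
p,R=shroudtool([537.7,-216,200.3],-4.2,0); print(p)
to(p-R[:,2]*50,R); to(p,R)
E
```

```text
[ 558.04100336 -217.49374991  186.72774799]
t 3.40 d [ 0.016 -0.     0.197] rotdeg 5.5 r [-0.047 -0.002 -0.187]
t 3.40 d [0.016 0.002 0.322] rotdeg 5.5 r [-0.047 -0.002 -0.187]
```

```bash
python3 -m jog '[{"dx":0.016,"dy":0,"dz":0.1,"rx":-0.047,"ry":-0.002,"rz":-0.187},{"dx":0.016,"dy":0,"dz":0.2,"rx":-0.047,"ry":-0.002,"rz":-0.187},{"dx":0.016,"dy":0,"dz":0.2,"rx":-0.047,"ry":-0.002,"rz":-0.187}]'; python3 - <<'E'
from h import *
s=sense();im,d=get_image("wrist"); P=cloud(d,cam("wrist",s)); np.savez("w2.npz",im=im,P=P); cv2.imwrite("pics/w2.png",im[:,:,::-1])
p,R=shroudtool([537.7,-216,200.3],-4.2,0);to(p,R); print(s["joint_positions"].round(2))
S=stand(P)
m=(S[...,2]>193)&(S[...,2]<240)&(S[...,0]<-20)&(S[...,0]>-110)&(abs(S[...,1])<40)
def pr(n,m):
    k=S[m]; print(n,len(k),np.percentile(k,[3,50,97],axis=0).round(1).tolist() if len(k) else 0)
pr("plate L",m&(S[...,1]>15)&(S[...,1]<27)&(S[...,2]<216)&(S[...,0]<-52)); pr("plate R",m&(S[...,1]<-15)&(S[...,1]>-25)&(S[...,2]<216)&(S[...,0]<-52))
pr("flange+",m&(S[...,1]>27)&(S[...,0]>-50)&(S[...,0]<-30)); pr("flange-",m&(S[...,1]<-23)&(S[...,0]>-50)&(S[...,0]<-30))
pr("rod",m&(abs(S[...,1])<6)&(S[...,0]>-50)&(S[...,0]<-24))
k=S[m&(abs(S[...,1]-1)<7)]
for x in np.arange(-100,-60,2.):
    q=k[(k[:,0]>=x)&(k[:,0]<x+2)]
    if len(q): print(x+1,len(q),"zmax %.1f zmed %.1f zmin %.1f ymed %.1f"%(q[:,2].max(),np.median(q[:,2]),q[:,2].min(),np.median(q[:,1])))
E
```

```text
t: 3.78
ee_pos: [539.6, -215.1, 228.5]
tool_rot: [0.17, 0.037, 0.985, -0.004]
contact_force: [-0.2, 0.7, 0.9]
grip_width: 86.8
t 3.83 d [-0.004 -0.001  0.12 ] rotdeg 0.2 r [ 0.003 -0.007 -0.004]
[-0.62 -0.14  1.93  0.2   1.07 -2.19]
plate L 414 [[-58.7, 15.3, 193.6], [-57.9, 21.1, 205.1], [-57.0, 26.6, 215.4]]
plate R 349 [[-57.4, -24.7, 193.8], [-56.5, -19.9, 205.4], [-55.6, -15.3, 215.4]]
flange+ 168 [[-49.1, 29.0, 200.2], [-38.8, 29.6, 218.5], [-31.3, 31.7, 220.4]]
flange- 203 [[-49.2, -39.9, 203.1], [-40.4, -25.5, 219.3], [-30.4, -24.8, 237.4]]
rod 164 [[-43.2, -1.9, 205.8], [-33.7, 0.8, 207.7], [-24.8, 3.7, 208.8]]
-99.0 48 zmax 228.4 zmed 226.7 zmin 222.4 ymed 1.5
-97.0 26 zmax 228.3 zmed 226.9 zmin 220.9 ymed 1.6
-95.0 20 zmax 227.9 zmed 226.5 zmin 224.5 ymed 1.2
-93.0 25 zmax 227.7 zmed 226.3 zmin 217.9 ymed 1.8
-91.0 28 zmax 227.8 zmed 226.7 zmin 214.9 ymed 1.8
-89.0 16 zmax 227.7 zmed 226.2 zmin 225.4 ymed 1.2
-87.0 4 zmax 225.7 zmed 225.6 zmin 225.0 ymed 2.3
-83.0 3 zmax 207.7 zmed 207.7 zmin 205.7 ymed -1.3
-81.0 7 zmax 207.4 zmed 206.9 zmin 206.4 ymed -1.2
-79.0 4 zmax 207.7 zmed 207.1 zmin 206.5 ymed -0.9
-77.0 7 zmax 208.6 zmed 207.1 zmin 206.4 ymed -0.5
-75.0 4 zmax 208.4 zmed 207.7 zmin 206.8 ymed -0.7
-73.0 22 zmax 209.4 zmed 207.7 zmin 205.0 ymed 0.2
-71.0 21 zmax 208.8 zmed 207.7 zmin 205.3 ymed 1.5
-69.0 25 zmax 209.0 zmed 207.7 zmin 205.5 ymed 1.0
-67.0 27 zmax 208.7 zmed 207.6 zmin 205.5 ymed 1.7
-65.0 20 zmax 208.3 zmed 207.5 zmin 206.3 ymed 0.8
-63.0 23 zmax 208.8 zmed 208.0 zmin 206.8 ymed 1.2
-61.0 23 zmax 209.1 zmed 207.7 zmin 205.7 ymed 1.3
```

View pics/w2.png

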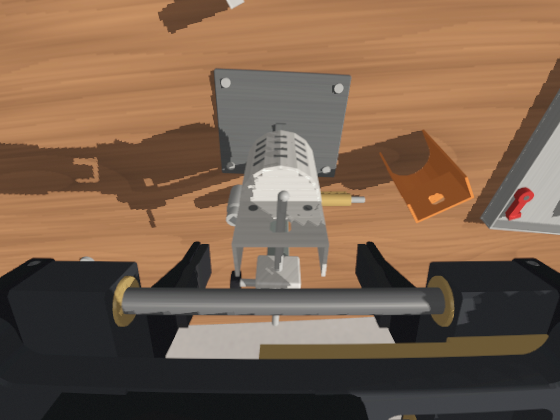

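```bash
python3 -m jog '[{"dx":-0.004,"dy":0,"dz":0.06,"rx":0,"ry":0,"rz":0},{"dx":-0.004,"dy":0,"dz":0.12,"rx":0,"ry":0,"rz":0},{"dx":-0.004,"dy":0,"dz":0.12,"rx":0,"ry":0,"rz":0}]'; python3 - <<'E'
from h import *
s=sense();im,d=get_image("wrist"); cv2.imwrite("pics/w3.png",im[:,:,::-1]); im,d=get_image("scene"); cv2.imwrite("pics/s3.png",cv2.resize(im[100:300,100:320,::-1],None,fx=3,fy=3))
p,R=shroudtool([537.7,-216,200.3],-4.2,0);to(p,R)
E
```

```text
t: 4.2
ee_pos: [558.1, -216.9, 186.8]
tool_rot: [0.171, 0.037, 0.984, -0.005]
contact_force: [-0.3, -0.2, 0.9]
grip_width: 87.2
t 4.30 d [0.004 0.    0.004] rotdeg 0.2 r [ 0.001 -0.003 -0.005]
```

View pics/w3.png

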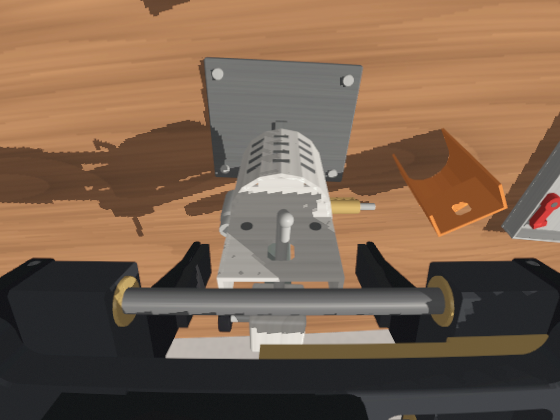

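View pics/s3.png

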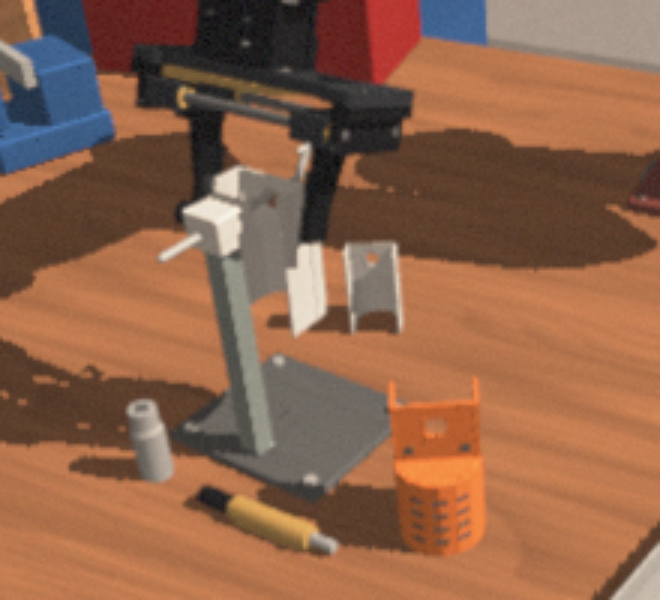

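```bash
python3 -m jog '[{"dx":0,"dy":0,"dz":0,"rx":0,"ry":0,"rz":0},{"dx":0,"dy":0,"dz":0,"rx":0,"ry":0,"rz":0}]' 64; python3 -m jog '[{"dx":0,"dy":0,"dz":0,"rx":0,"ry":0,"rz":0},{"dx":0,"dy":0,"dz":0,"rx":0,"ry":0,"rz":0},{"dx":0,"dy":0,"dz":0,"rx":0,"ry":0,"rz":0}]' 56; python3 -m jog '[{"dx":0,"dy":0,"dz":0,"rx":0,"ry":0,"rz":0},{"dx":0,"dy":0,"dz":0,"rx":0,"ry":0,"rz":0}]'
```

```text
t: 4.55
ee_pos: [559.5, -218.1, 190.6]
tool_rot: [0.174, 0.037, 0.984, -0.007]
contact_force: [-0.5, -0.5, 0.4]
grip_width: 73.8
t: 4.92
ee_pos: [559.7, -218.2, 191.0]
tool_rot: [0.174, 0.037, 0.984, -0.007]
contact_force: [-1.2, -0.2, 2.2]
grip_width: 59.9
t: 5.18
ee_pos: [559.7, -218.2, 191.0]
tool_rot: [0.174, 0.037, 0.984, -0.007]
contact_force: [-0.0, 0.4, 1.7]
grip_width: 59.8
```

```bash
cat >> h.py <<'E'
def srot(psi,phi):
    a=np.radians(psi);f=np.radians(phi);X=np.array([np.cos(a),np.sin(a),0]);Y=np.array([-np.sin(a),np.cos(a),0]);Z=np.array([0,0,1.])
    return np.stack([np.cos(f)*X-np.sin(f)*Z,Y,np.sin(f)*X+np.cos(f)*Z],1)
def savegrasp(eye,psi,phi):
    R,p=pose(sense()); np.savez("grasp.npz",Rr=R.T@srot(psi,phi),t=R.T@(np.array(eye)-p))
def cur(s=None):
    s=s or sense(); g=np.load("grasp.npz"); R,p=pose(s); Rs=R@g["Rr"]; e=p+R@g["t"]
    return e,Rs,s
def show():
    e,Rs,s=cur(); phi=np.degrees(np.arctan2(Rs[:2,2]@Rs[:2,0]/np.hypot(*Rs[:2,0]),Rs[2,2])) ; psi=np.degrees(np.arctan2(-Rs[0,1],Rs[1,1])); roll=np.degrees(np.arcsin(Rs[2,1]))
    S=stand(e[None],-7.0)[0]
    print("t %.2f eye"%s["t"],e.round(1),"stand",S.round(2),"psi %.1f phi %.1f roll %.1f"%(psi,phi,roll),"F",s["contact_force"].round(2),"T",s["wrist_torque"].round(2),"w %.1f"%s["grip_width"])
def goto(eye,psi,phi):
    g=np.load("grasp.npz"); Rt=srot(psi,phi)@g["Rr"].T; return to(np.array(eye)-Rt@g["t"],Rt)
def S2W(S,psi=-7.0,C=(593.7,-223.9)):
    a=np.radians(psi);X=np.array([np.cos(a),np.sin(a)]);Y=np.array([-np.sin(a),np.cos(a)])
    xy=np.array(C)+S[0]*X+S[1]*Y; return np.array([xy[0],xy[1],S[2]])
E
python3 - <<'E'
from h import *
s=sense();R,p=pose(s); yaw=np.degrees(np.arctan2(-R[0,1],R[1,1])); tilt=np.degrees(np.arctan2(-R[0,2],-R[2,2])); print(yaw,tilt,R.round(3))
savegrasp([537.7,-216.0,200.3],yaw,0); show(); print(np.load("grasp.npz")["t"])
im,d=get_image("wrist"); cv2.imwrite("pics/w4.png",im[:,:,::-1]);P=cloud(d,cam("wrist",s)); S=stand(P)
m=(S[...,2]>193)&(S[...,2]<216)&(S[...,0]<-52)&(S[...,0]>-62)
for a,b in((15,27),(-25,-15)):
    k=S[m&(S[...,1]>a)&(S[...,1]<b)]; print(len(k),np.median(k,0).round(1) if len(k) else 0)
m=(S[...,2]>216)&(S[...,2]<223)&(S[...,0]<-52)&(S[...,0]>-62)&(abs(S[...,1])>10)&(abs(S[...,1])<28); print(S[m][:,2].max())
E
```

```text
-4.336607333483268 -20.028292857820357 [[-0.937  0.076  0.342]
 [ 0.071  0.997 -0.026]
 [-0.343 -0.    -0.939]]
t 5.17 eye [ 537.7 -216.   200.3] stand [-56.55   1.02 200.3 ] psi -4.3 phi 0.0 roll 0.0 F [-0.02  0.41  1.7 ] T [0.13 0.14 0.05] w 59.8
[ 17.57957101   0.55939545 -16.31124543]
735 [-57.9  21.  205.6]
608 [-56.3 -20.  205.6]
220.027302256366
```

View pics/w4.png

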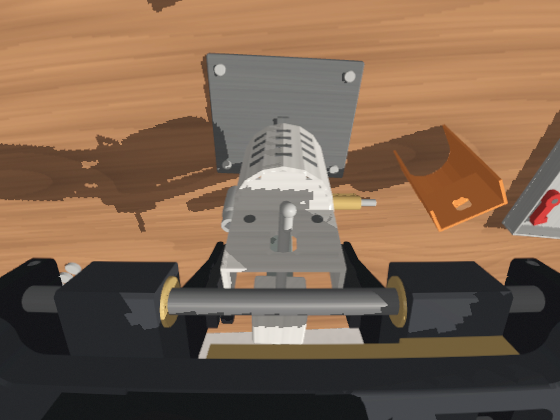

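```bash
sed -i 's/d.round(3)/d.round(4)/' h.py; python3 - <<'E'
from h import *
goto(S2W([-56.5,1,201.8]),-4.3,0)
goto(S2W([-66,1,201.8]),-6,0)
goto(S2W([-74,1,201.8]),-7,0)
E
```

```text
t 5.22 d [-0.0014 -0.     -0.0035] rotdeg 0.0 r [-0.    -0.    -0.001]
t 5.22 d [ 0.0209 -0.0006 -0.0117] rotdeg 1.7 r [0.02  0.    0.055]
t 5.22 d [ 0.0397 -0.0006 -0.0186] rotdeg 2.7 r [0.032 0.    0.087]
```

```bash
python3 -m jog '[{"dx":-0.0014,"dy":0,"dz":-0.0035,"rx":0,"ry":0,"rz":0},{"dx":-0.0014,"dy":0,"dz":-0.0035,"rx":0,"ry":0,"rz":0}]'; python3 - <<'E'
from h import *
show(); goto(S2W([-66,1,201.8]),-6,0)
E
```

```text
t: 5.48
ee_pos: [559.4, -218.0, 192.0]
tool_rot: [0.174, 0.037, 0.984, -0.007]
contact_force: [-0.3, 0.1, -1.7]
grip_width: 59.8
t 5.47 eye [ 537.4 -215.8  201.3] stand [-56.82   1.16 201.31] psi -4.3 phi 0.1 roll 0.0 F [-0.3   0.13 -1.69] T [ 0.13  0.16 -0.01] w 59.8
t 5.47 d [ 0.0212 -0.001  -0.0091] rotdeg 1.7 r [ 0.021 -0.002  0.054]
```

```bash
python3 -m jog '[{"dx":0.011,"dy":-0.0005,"dz":-0.005,"rx":0.01,"ry":0,"rz":0.027},{"dx":0.0212,"dy":-0.001,"dz":-0.0092,"rx":0.02,"ry":0,"rz":0.054},{"dx":0.0212,"dy":-0.001,"dz":-0.0092,"rx":0.02,"ry":0,"rz":0.054}]'; python3 - <<'E'
from h import *
show(); goto(S2W([-73,1,201.8]),-7,0);goto(S2W([-76,1,201.8]),-7,0)
E
```

```text
t: 5.85
ee_pos: [549.8, -217.6, 192.4]
tool_rot: [0.174, 0.052, 0.983, -0.009]
contact_force: [-0.1, -0.2, -1.9]
grip_width: 59.8
t 5.85 eye [ 527.9 -214.7  201.8] stand [-66.46   1.07 201.76] psi -6.0 phi 0.1 roll 0.0 F [-0.13 -0.16 -1.92] T [ 0.13  0.11 -0.02] w 59.8
t 5.85 d [ 0.0153 -0.0009 -0.0058] rotdeg 1.0 r [ 0.013 -0.002  0.032]
t 5.85 d [ 0.0223 -0.0007 -0.0083] rotdeg 1.0 r [ 0.013 -0.002  0.032]
```

```bash
python3 -m jog '[{"dx":0.01,"dy":-0.0005,"dz":-0.004,"rx":0.006,"ry":0,"rz":0.016},{"dx":0.019,"dy":-0.0008,"dz":-0.0072,"rx":0.013,"ry":0,"rz":0.032},{"dx":0.019,"dy":-0.0008,"dz":-0.0072,"rx":0.013,"ry":0,"rz":0.032}]'; python3 - <<'E'
from h import *
show(); goto(S2W([-77,1,201.8]),-7,0);goto(S2W([-78,1,201.8]),-7,0)
E
```

```text
t: 6.22
ee_pos: [541.4, -217.0, 192.5]
tool_rot: [0.173, 0.06, 0.983, -0.011]
contact_force: [-0.3, 0.0, -1.4]
grip_width: 59.8
t 6.22 eye [ 519.5 -213.7  201.8] stand [-74.84   1.05 201.85] psi -7.0 phi 0.1 roll -0.0 F [-0.34  0.04 -1.35] T [ 0.15  0.14 -0.05] w 59.8
t 6.22 d [ 0.0051 -0.0001 -0.0018] rotdeg 0.1 r [-0.001 -0.002  0.   ]
t 6.22 d [ 0.0074 -0.0001 -0.0026] rotdeg 0.1 r [-0.001 -0.002  0.   ]
```

```bash
python3 -m jog '[{"dx":0.0047,"dy":0,"dz":-0.0016,"rx":0,"ry":0,"rz":0},{"dx":0.0047,"dy":0,"dz":-0.0016,"rx":0,"ry":0,"rz":0}]' | grep -E "pos|force"; python3 -c "from h import *;show()"; python3 -m jog '[{"dx":0.0024,"dy":0,"dz":-0.0008,"rx":0,"ry":0,"rz":0},{"dx":0.0024,"dy":0,"dz":-0.0008,"rx":0,"ry":0,"rz":0}]' | grep -E "force";python3 -c "from h import *;show()"
```

```text
ee_pos: [539.4, -216.7, 192.5]
contact_force: [-0.2, -0.4, -1.3]
t 6.47 eye [ 517.5 -213.5  201.8] stand [-76.92   1.06 201.78] psi -7.0 phi 0.1 roll -0.0 F [-0.23 -0.44 -1.26] T [ 0.17  0.15 -0.03] w 59.9
contact_force: [-0.5, 0.1, -1.6]
t 6.72 eye [ 516.4 -213.4  201.7] stand [-77.98   1.03 201.74] psi -7.0 phi 0.1 roll -0.0 F [-0.51  0.14 -1.58] T [ 0.16  0.17 -0.02] w 59.5
```

```bash
python3 -m jog '[{"dx":0.0024,"dy":0,"dz":-0.0008,"rx":0,"ry":0,"rz":0},{"dx":0.0024,"dy":0,"dz":-0.0008,"rx":0,"ry":0,"rz":0}]' | grep -E "force";python3 -c "from h import *;show()"
```

```text
contact_force: [0.6, 0.0, -2.2]
t 6.97 eye [ 515.4 -213.2  201.7] stand [-79.05   1.04 201.65] psi -7.0 phi 0.1 roll -0.0 F [ 0.59  0.02 -2.2 ] T [0.13 0.15 0.03] w 59.2
```

```bash
python3 -m jog '[{"dx":0.0014,"dy":0,"dz":-0.0005,"rx":0,"ry":0,"rz":0},{"dx":0.0014,"dy":0,"dz":-0.0005,"rx":0,"ry":0,"rz":0}]' | grep -E "force";python3 -c "from h import *;show()"
```

```text
contact_force: [0.3, 0.2, -1.3]
t 7.22 eye [ 514.8 -213.1  201.7] stand [-79.64   1.06 201.68] psi -7.0 phi 0.1 roll -0.0 F [ 0.28  0.16 -1.32] T [ 0.15  0.12 -0.04] w 59.6
```

```bash
python3 -m jog '[{"dx":0.0019,"dy":0,"dz":-0.0007,"rx":0,"ry":0,"rz":0},{"dx":0.0019,"dy":0,"dz":-0.0007,"rx":0,"ry":0,"rz":0}]' | grep -E "force";python3 -c "from h import *;show()"
```

```text
contact_force: [-0.2, -0.1, -1.9]
t 7.47 eye [ 513.9 -213.   201.7] stand [-80.53   1.05 201.67] psi -7.0 phi 0.1 roll -0.0 F [-0.22 -0.05 -1.85] T [ 0.13  0.16 -0.03] w 59.8
```

```bash
python3 -m jog '[{"dx":0.0019,"dy":0,"dz":-0.0007,"rx":0,"ry":0,"rz":0},{"dx":0.0019,"dy":0,"dz":-0.0007,"rx":0,"ry":0,"rz":0}]' | grep -E "force";python3 -c "from h import *;show()"
```

```text
contact_force: [-0.6, 0.1, -0.6]
t 7.72 eye [ 513.  -212.9  201.6] stand [-81.4    1.05 201.63] psi -7.0 phi 0.1 roll -0.0 F [-0.57  0.08 -0.62] T [0.12 0.14 0.01] w 60.0
```

```bash
python3 -m jog '[{"dx":0.0019,"dy":0,"dz":-0.0009,"rx":0,"ry":0,"rz":0},{"dx":0.0019,"dy":0,"dz":-0.0009,"rx":0,"ry":0,"rz":0}]' | grep -E "force";python3 -c "from h import *;show()"
```

```text
contact_force: [1.0, 0.3, -0.8]
t 7.97 eye [ 512.2 -212.8  201.7] stand [-82.28   1.04 201.71] psi -7.0 phi 0.1 roll -0.0 F [ 0.98  0.31 -0.84] T [ 0.09  0.11 -0.03] w 59.8
```

```bash
python3 -m jog '[{"dx":0.0014,"dy":0,"dz":-0.0005,"rx":0,"ry":0,"rz":0},{"dx":0.0014,"dy":0,"dz":-0.0005,"rx":0,"ry":0,"rz":0}]' | grep -E "force";python3 -c "from h import *;show()"
```

```text
contact_force: [-0.5, 0.6, -1.8]
t 8.22 eye [ 511.6 -212.8  201.8] stand [-82.81   1.01 201.83] psi -7.0 phi 0.1 roll -0.0 F [-0.52  0.57 -1.75] T [0.12 0.09 0.02] w 59.7
```

```bash
python3 -m jog '[{"dx":0.0015,"dy":0,"dz":-0.0005,"rx":0,"ry":0,"rz":0},{"dx":0.0015,"dy":0,"dz":-0.0005,"rx":0,"ry":0,"rz":0}]' | grep -E "force";python3 -c "from h import *;show()"
```

```text
contact_force: [0.0, -0.2, -1.8]
t 8.47 eye [ 511.2 -212.8  202. ] stand [-83.26   0.96 202.03] psi -7.0 phi 0.0 roll -0.0 F [ 0.03 -0.25 -1.75] T [ 0.13 -0.05 -0.01] w 59.9
```

```bash
python3 -m jog '[{"dx":0.0015,"dy":0,"dz":-0.0003,"rx":0,"ry":0,"rz":0},{"dx":0.0015,"dy":0,"dz":-0.0003,"rx":0,"ry":0,"rz":0}]' | grep -E "force";python3 -c "from h import *;show()"
```

```text
contact_force: [1.9, -0.2, -1.2]
t 8.72 eye [ 510.8 -212.8  202.2] stand [-83.65   0.91 202.19] psi -7.0 phi -0.0 roll -0.0 F [ 1.95 -0.18 -1.24] T [ 0.15 -0.19 -0.01] w 59.7
```

```bash
python3 - <<'E'
from plan import *
for th in (48,52,55,58,62):
    sg=segs(th)
    for z in(-3.75,-3.2):
        X=np.arange(8,-3,-.05); c=[d(place(np.array([x,z]),0),sg) for x in X]
        print(th,z,[round(float(x),2) for x,y in zip(X,c) if y<0][:1])
E
python3 - <<'E'
from h import *
goto(S2W([-80,1,202.5]),-7,0)
E
```

```text
48 -3.75 [1.65]
48 -3.2 [1.15]
52 -3.75 [1.9]
52 -3.2 [1.5]
55 -3.75 [2.1]
55 -3.2 [1.7]
58 -3.75 [2.25]
58 -3.2 [1.9]
62 -3.75 [2.5]
62 -3.2 [2.2]
t 8.72 d [-0.0088  0.0003  0.0024] rotdeg 0.0 r [-0.001  0.    -0.   ]
```

```bash
cat > chk.py <<'E'
from plan import *
th0=57;t=np.radians(th0);u=np.array([-np.cos(t),np.sin(t)])
def ns(n,s,phi):
    f=np.radians(phi); p=n*u+s*np.array([np.sin(f),np.cos(f)]); return (p[0],p[1],phi)
W=[(4.2,-3,0),(5,0,0),(3.5,0.5,8),(1.8,2,18),(0.2,3.6,28),(-0.8,5,36),(-2,6,45),ns(7,1,53),ns(10,2.5,53),ns(13,3.7,53),ns(15,3.9,53),ns(22,3.9,53),ns(26,3,53),ns(32,2,53),ns(45,2,53)]
if __name__=="__main__":
    for th in (52,55,57,59,62):
        sg=segs(th); o=[]
        for i in range(len(W)-1):
            a,b=np.array(W[i]),np.array(W[i+1])
            o.append(round(min(d(place((a+(b-a)*k)[:2],(a+(b-a)*k)[2]),sg) for k in np.linspace(0,1,9)),2))
        print(th,o)
    for w in W: print(np.round(w,1))
E
python3 chk.py
```

```text
52 [np.float64(1.75), np.float64(4.0), np.float64(2.29), np.float64(1.49), np.float64(1.42), np.float64(1.66), np.float64(2.42), np.float64(1.36), np.float64(-0.11), np.float64(-0.48), np.float64(-1.09), np.float64(-1.09), np.float64(-0.39), np.float64(4.36)]
55 [np.float64(1.75), np.float64(4.0), np.float64(2.29), np.float64(1.49), np.float64(1.42), np.float64(1.71), np.float64(2.61), np.float64(1.85), np.float64(0.55), np.float64(0.28), np.float64(0.04), np.float64(0.04), np.float64(0.84), np.float64(4.98)]
57 [np.float64(1.75), np.float64(3.91), np.float64(2.29), np.float64(1.49), np.float64(1.42), np.float64(1.74), np.float64(2.73), np.float64(2.15), np.float64(0.95), np.float64(0.6), np.float64(0.54), np.float64(0.75), np.float64(1.67), np.float64(5.5)]
59 [np.float64(1.75), np.float64(3.24), np.float64(2.29), np.float64(1.49), np.float64(1.42), np.float64(1.76), np.float64(2.84), np.float64(2.44), np.float64(0.88), np.float64(-0.06), np.float64(-0.06), np.float64(1.47), np.float64(2.51), np.float64(6.09)]
62 [np.float64(1.75), np.float64(2.24), np.float64(2.29), np.float64(1.49), np.float64(1.42), np.float64(1.78), np.float64(2.99), np.float64(2.84), np.float64(-0.03), np.float64(-1.01), np.float64(-0.97), np.float64(2.39), np.float64(3.76), np.float64(7.07)]
[ 4.2 -3.   0. ]
[5 0 0]
[3.5 0.5 8. ]
[ 1.8  2.  18. ]
[ 0.2  3.6 28. ]
[-0.8  5.  36. ]
[-2  6 45]
[-3.   6.5 53. ]
[-3.4  9.9 53. ]
[-4.1 13.1 53. ]
[-5.1 14.9 53. ]
[-8.9 20.8 53. ]
[-11.8  23.6  53. ]
[-15.8  28.   53. ]
[-22.9  38.9  53. ]
```

```bash
cat >> h.py <<'E'
B=np.array([-84.2,205.05])
def wp(X,Z,phi,y=1.0): return goto(S2W([B[0]+X,y,B[1]+Z]),-7,phi)
def bf():
    e,Rs,s=cur(); S=stand(e[None],-7.0)[0]; phi=np.degrees(np.arctan2(np.hypot(*Rs[:2,2])*np.sign(Rs[0,2]),Rs[2,2])); print("bend frame X %.2f Z %.2f phi %.1f y %.2f"%(S[0]-B[0],S[2]-B[1],phi,S[1]))
E
python3 - <<'E'
from h import *
show();bf()
for w in [(3,-2,0),(5,0,0),(3.5,.5,8),(1.8,2,18)]: wp(*w)
E
```

```text
t 8.72 eye [ 510.8 -212.8  202.2] stand [-83.65   0.91 202.19] psi -7.0 phi -0.0 roll -0.0 F [ 1.95 -0.18 -1.24] T [ 0.15 -0.19 -0.01] w 59.7
bend frame X 0.55 Z -2.86 phi 0.0 y 0.91
t 8.72 d [-0.0065  0.0002  0.0001] rotdeg 0.0 r [-0.001  0.    -0.   ]
t 8.72 d [-0.0129  0.0002 -0.0029] rotdeg 0.0 r [-0.001  0.    -0.   ]
t 8.72 d [-0.0037  0.0002  0.0004] rotdeg 8.0 r [-0.001  0.279 -0.   ]
t 8.72 d [0.0076 0.0003 0.0013] rotdeg 18.0 r [-0.001  0.628 -0.001]
```

```bash
python3 -m jog '[{"dx":-0.0065,"dy":0.0002,"dz":0.0004,"rx":0,"ry":0,"rz":0},{"dx":-0.0129,"dy":0.0002,"dz":-0.0029,"rx":0,"ry":0,"rz":0},{"dx":-0.0129,"dy":0.0002,"dz":-0.0029,"rx":0,"ry":0,"rz":0}]'|grep force; python3 - <<'E'
from h import *
show();bf()
for w in [(3.5,.5,8),(1.8,2,18)]: wp(*w)
E
```

```text
contact_force: [-0.1, -0.6, -1.1]
t 9.10 eye [ 515.3 -213.3  205.2] stand [-79.07   0.94 205.16] psi -7.0 phi -0.0 roll -0.0 F [-0.08 -0.64 -1.13] T [0.13 0.14 0.07] w 59.9
bend frame X 5.13 Z 0.11 phi 0.0 y 0.94
t 9.10 d [0.0096 0.0002 0.0034] rotdeg 8.0 r [-0.002  0.279 -0.   ]
t 9.10 d [0.021  0.0002 0.0043] rotdeg 18.0 r [-0.002  0.628 -0.001]
```

```bash
python3 -m jog '[{"dx":0.0048,"dy":0.0001,"dz":0.0017,"rx":-0.001,"ry":0.14,"rz":0},{"dx":0.0096,"dy":0.0002,"dz":0.0034,"rx":-0.002,"ry":0.279,"rz":0},{"dx":0.0153,"dy":0.0002,"dz":0.0038,"rx":-0.002,"ry":0.45,"rz":0},{"dx":0.021,"dy":0.0002,"dz":0.0043,"rx":-0.002,"ry":0.628,"rz":0},{"dx":0.021,"dy":0.0002,"dz":0.0043,"rx":-0.002,"ry":0.628,"rz":0}]'|grep force; python3 - <<'E'
from h import *
show();bf()
for w in [(1,2.8,23),(.2,3.6,28),(-.3,4.3,32),(-.8,5,36)]: wp(*w)
E
```

```text
contact_force: [-0.3, 0.1, -0.8]
t 9.72 eye [ 512.9 -212.9  206.7] stand [-81.53   1.11 206.65] psi -7.0 phi 18.0 roll 0.0 F [-0.31  0.07 -0.82] T [ 0.07 -0.14  0.04] w 59.5
bend frame X 2.67 Z 1.60 phi 18.0 y 1.11
t 9.72 d [ 0.0078 -0.0003  0.0005] rotdeg 5.0 r [0.001 0.175 0.001]
t 9.72 d [ 0.0138 -0.0003  0.0018] rotdeg 10.0 r [0.001 0.35  0.001]
t 9.72 d [ 0.0184 -0.0003  0.0024] rotdeg 14.0 r [0.001 0.489 0.001]
t 9.72 d [ 0.0231 -0.0003  0.0028] rotdeg 18.0 r [0.001 0.629 0.001]
```

```bash
python3 -m jog '[{"dx":0.004,"dy":-0.0003,"dz":-0.001,"rx":0,"ry":0,"rz":0},{"dx":0.004,"dy":-0.0003,"dz":-0.001,"rx":0,"ry":0,"rz":0}]'|grep force; python3 - <<'E'
from h import *
show();bf()
from plan import *
print(d(place(np.array([2.67,1.6]),18),segs(57)))
wp(1.8,2,18)
im,dd=get_image("scene"); cv2.imwrite("pics/s5.png",cv2.resize(im[100:300,100:320,::-1],None,fx=3,fy=3,interpolation=cv2.INTER_CUBIC))
E
```

```text
contact_force: [-0.5, 0.4, -1.9]
t 9.97 eye [ 510.8 -212.7  206.9] stand [-83.63   1.03 206.92] psi -7.0 phi 17.9 roll 0.0 F [-0.46  0.43 -1.91] T [ 0.17 -0.12  0.01] w 60.0
bend frame X 0.57 Z 1.87 phi 17.9 y 1.03
2.46139138085732
t 9.97 d [-0.003  -0.0001 -0.0002] rotdeg 0.1 r [0.001 0.002 0.001]
```

View pics/s5.png

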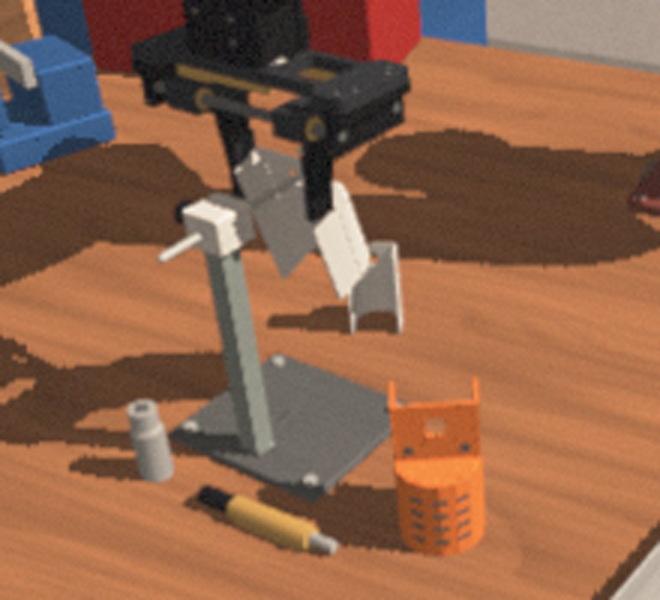

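```bash
python3 - <<'E'
from h import *
bf()
from plan import *
for p in [(0.57,1.87,18),(1,2.8,23),(.2,3.6,28),(-.3,4.3,32),(-.8,5,36)]: print(p,[round(float(d(place(np.array(p[:2]),p[2]),segs(t))),2) for t in(52,57,62)])
for w in [(1,2.6,22),(.2,3.6,28),(-.3,4.3,32),(-.8,5,36)]: wp(*w)
E
```

```text
bend frame X 0.65 Z 2.03 phi 17.9 y 0.97
(0.57, 1.87, 18) [2.8, 2.8, 2.8]
(1, 2.8, 23) [1.78, 1.78, 1.78]
(0.2, 3.6, 28) [1.49, 1.49, 1.49]
(-0.3, 4.3, 32) [1.45, 1.45, 1.45]
(-0.8, 5, 36) [1.66, 1.74, 1.78]
t 10.03 d [0.0021 0.     0.0016] rotdeg 4.1 r [0.001 0.142 0.001]
t 10.03 d [0.0088 0.     0.0031] rotdeg 10.1 r [0.001 0.351 0.001]
t 10.03 d [0.0134 0.     0.0037] rotdeg 14.1 r [0.001 0.491 0.001]
t 10.03 d [0.0181 0.     0.0041] rotdeg 18.1 r [0.001 0.631 0.001]
```

```bash
python3 - <<'E'
from plan import *
sg=[segs(t) for t in(52,57,62)]
for f in (18,24,30,36,42,48,53):
    b=max(((min(d(place(np.array([x,z]),f),s) for s in sg)),x,z) for x in np.arange(-6,3.1,.5) for z in np.arange(0,9.1,.5))
    print(f,[float(round(v,2)) for v in b])
E
python3 - <<'E'
from h import *
for w in [(-.3,2.5,24),(-1,3,30),(-2,3.8,36)]: wp(*w)
E
```

```text
18 [3.98, 3.0, 0.0]
24 [3.68, 1.5, 0.5]
30 [3.63, 0.5, 1.0]
36 [3.68, -0.5, 1.5]
42 [3.91, -1.0, 2.0]
48 [4.07, -2.0, 3.5]
53 [4.15, -2.0, 3.5]
t 10.03 d [0.0069 0.     0.0032] rotdeg 6.1 r [0.001 0.212 0.001]
t 10.03 d [0.0135 0.     0.0057] rotdeg 12.1 r [0.001 0.421 0.001]
t 10.03 d [0.0213 0.     0.007 ] rotdeg 18.1 r [0.001 0.631 0.001]
```

```bash
python3 - <<'E'
from h import *
for w in [(.9,1.3,22),(.8,1,26),(.3,1,30),(-.5,1.5,36)]: wp(*w)
E
```

```text
t 10.03 d [0.0024 0.     0.0049] rotdeg 4.1 r [0.001 0.142 0.001]
t 10.03 d [0.0059 0.     0.0084] rotdeg 8.1 r [0.001 0.282 0.001]
t 10.03 d [0.0105 0.     0.0108] rotdeg 12.1 r [0.001 0.421 0.001]
t 10.03 d [0.0177 0.     0.0128] rotdeg 18.1 r [0.001 0.631 0.001]
```

```bash
python3 -m jog '[{"dx":0.0024,"dy":0,"dz":0.0049,"rx":0.001,"ry":0.142,"rz":0.001},{"dx":0.0059,"dy":0,"dz":0.0084,"rx":0.001,"ry":0.282,"rz":0.001},{"dx":0.0105,"dy":0,"dz":0.0108,"rx":0.001,"ry":0.421,"rz":0.001},{"dx":0.0177,"dy":0,"dz":0.0128,"rx":0.001,"ry":0.631,"rz":0.001},{"dx":0.0177,"dy":0,"dz":0.0128,"rx":0.001,"ry":0.631,"rz":0.001}]'|grep force; python3 - <<'E'
from h import *
show();bf()
for w in [(-.9,1.9,40),(-1.4,2.5,44),(-2,3.3,48),(-2.2,3.8,53)]: wp(*w)
print(sense()["joint_positions"].round(2))
E
```

```text
contact_force: [-0.2, -0.8, -1.2]
t 10.65 eye [ 510.1 -212.5  205.4] stand [-84.33   1.1  205.43] psi -7.0 phi 36.0 roll 0.0 F [-0.2  -0.84 -1.21] T [ 0.01 -0.43 -0.03] w 59.9
bend frame X -0.13 Z 0.38 phi 36.0 y 1.10
t 10.65 d [ 0.0058 -0.0003 -0.0002] rotdeg 4.0 r [0.001 0.138 0.001]
t 10.65 d [ 0.0106 -0.0003  0.0015] rotdeg 8.0 r [0.001 0.278 0.001]
t 10.65 d [ 0.0159 -0.0003  0.0025] rotdeg 12.0 r [0.001 0.417 0.001]
t 10.65 d [ 0.0211 -0.0003  0.0042] rotdeg 17.0 r [0.001 0.592 0.001]
[-0.47  0.33  1.49 -0.09  1.58 -1.91]
```

```bash
python3 -m jog '[{"dx":0.0058,"dy":-0.0003,"dz":-0.0002,"rx":0.001,"ry":0.138,"rz":0.001},{"dx":0.0106,"dy":-0.0003,"dz":0.0015,"rx":0.001,"ry":0.278,"rz":0.001},{"dx":0.0159,"dy":-0.0003,"dz":0.0025,"rx":0.001,"ry":0.417,"rz":0.001},{"dx":0.0211,"dy":-0.0003,"dz":0.0042,"rx":0.001,"ry":0.592,"rz":0.001},{"dx":0.0211,"dy":-0.0003,"dz":0.0042,"rx":0.001,"ry":0.592,"rz":0.001}]'|grep force; python3 - <<'E'
from h import *
show();bf();s=sense()
im,dd=get_image("scene"); cv2.imwrite("pics/s6.png",cv2.resize(im[100:300,100:320,::-1],None,fx=3,fy=3,interpolation=cv2.INTER_CUBIC))
im,dd=get_image("wrist"); cv2.imwrite("pics/w6.png",im[:,:,::-1]); np.savez("w6.npz",im=im,P=cloud(dd,cam("wrist",s)))
show();bf();wp(-2.2,3.8,53)
E
```

```text
contact_force: [0.4, -0.0, -1.7]
t 11.28 eye [ 508.1 -212.3  207.6] stand [-86.43   1.1  207.61] psi -7.0 phi 53.0 roll 0.0 F [ 0.42 -0.03 -1.66] T [ 0.02 -0.65 -0.01] w 59.9
bend frame X -2.23 Z 2.56 phi 53.0 y 1.10
t 11.38 eye [ 508.  -212.5  208.9] stand [-86.41   0.89 208.88] psi -7.0 phi 52.8 roll -0.0 F [ 0.63 -0.23 -1.54] T [ 0.04 -0.68 -0.  ] w 60.0
bend frame X -2.21 Z 3.83 phi 52.8 y 0.89
t 11.38 d [0.0001 0.0003 0.0002] rotdeg 0.2 r [ 0.     0.006 -0.   ]
```

View pics/s6.png

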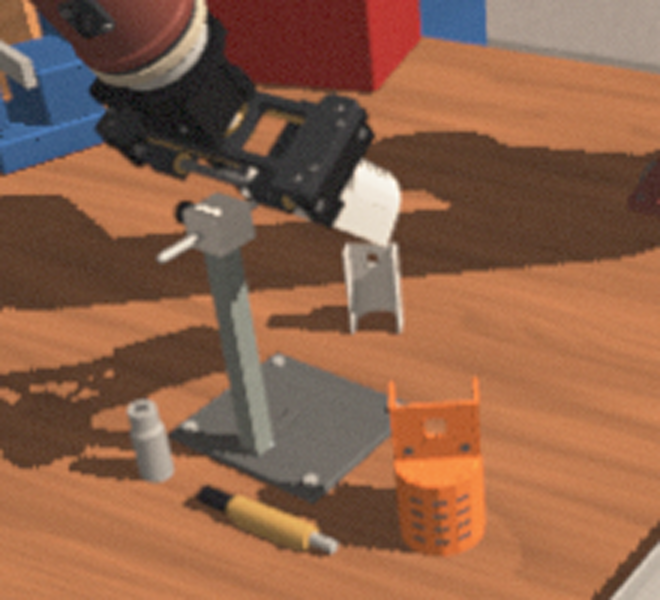

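View pics/w6.png

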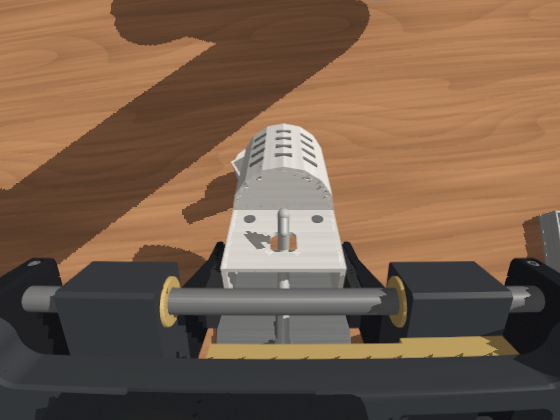

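```bash
cat >> h.py <<'E'
TH=57.
def ns(n,s,phi=53):
    t=np.radians(TH);f=np.radians(phi); p=n*np.array([-np.cos(t),np.sin(t)])+s*np.array([np.sin(f),np.cos(f)]); return wp(p[0],p[1],phi)
def curns():
    e,Rs,s=cur(); S=stand(e[None],-7.0)[0]; p=np.array([S[0]-B[0],S[2]-B[1]]); phi=np.arctan2(np.hypot(*Rs[:2,2]),Rs[2,2]); t=np.radians(TH)
    n,q=np.linalg.solve(np.array([[-np.cos(t),np.sin(phi)],[np.sin(t),np.cos(phi)]]),p)
    print("t %.2f n %.2f s %.2f phi %.1f y %.2f X %.2f Z %.2f"%(s["t"],n,q,np.degrees(phi),S[1],*p),"F",s["contact_force"].round(1),"T",s["wrist_torque"].round(2),"w %.1f"%s["grip_width"])
E
python3 - <<'E'
from h import *
curns(); ns(5,2.5); ns(5,3); ns(5,4);ns(6,3)
E
```

```text
t 11.38 n 4.40 s 0.23 phi 52.8 y 0.89 X -2.21 Z 3.83 F [ 0.6 -0.2 -1.5] T [ 0.04 -0.68 -0.  ] w 60.0
t 11.38 d [-0.0005  0.0003 -0.0058] rotdeg 0.2 r [ 0.     0.006 -0.   ]
t 11.38 d [-0.0009  0.0003 -0.007 ] rotdeg 0.2 r [ 0.     0.006 -0.   ]
t 11.38 d [-0.0018  0.0003 -0.0093] rotdeg 0.2 r [ 0.     0.006 -0.   ]
t 11.38 d [ 0.0014  0.0003 -0.008 ] rotdeg 0.2 r [ 0.     0.006 -0.   ]
```

```bash
python3 -m jog '[{"dx":-0.0005,"dy":0.0003,"dz":-0.0058,"rx":0,"ry":0.006,"rz":0},{"dx":-0.0009,"dy":0.0003,"dz":-0.007,"rx":0,"ry":0.006,"rz":0},{"dx":-0.0009,"dy":0.0003,"dz":-0.007,"rx":0,"ry":0.006,"rz":0}]'|grep force; python3 -c "from h import *;curns()";  python3 -m jog '[{"dx":-0.0005,"dy":0,"dz":-0.0012,"rx":0,"ry":0,"rz":0},{"dx":-0.0005,"dy":0,"dz":-0.0012,"rx":0,"ry":0,"rz":0}]'|grep force; python3 -c "from h import *;curns()"
```

```text
contact_force: [0.3, 0.2, -0.8]
t 11.75 n 5.35 s 3.40 phi 52.9 y 0.97 X -0.20 Z 6.53 F [ 0.3  0.2 -0.8] T [ 0.14 -0.58  0.01] w 59.8
contact_force: [-0.1, 0.4, -1.7]
t 12.00 n 5.33 s 3.98 phi 52.9 y 0.94 X 0.27 Z 6.87 F [-0.1  0.4 -1.7] T [ 0.03 -0.63  0.06] w 59.6
```

```bash
python3 -m jog '[{"dx":-0.0004,"dy":0,"dz":-0.001,"rx":0,"ry":0,"rz":0},{"dx":-0.0004,"dy":0,"dz":-0.001,"rx":0,"ry":0,"rz":0}]'|grep force; python3 -c "from h import *;curns()"
```

```text
contact_force: [-0.4, 0.5, -1.8]
t 12.25 n 5.26 s 4.41 phi 52.9 y 0.95 X 0.66 Z 7.07 F [-0.4  0.5 -1.8] T [ 0.   -0.65 -0.01] w 59.9
```

```bash
python3 -m jog '[{"dx":-0.0004,"dy":0,"dz":-0.001,"rx":0,"ry":0,"rz":0},{"dx":-0.0004,"dy":0,"dz":-0.001,"rx":0,"ry":0,"rz":0}]'|grep force; python3 -c "from h import *;curns()"
```

```text
contact_force: [-0.9, 0.4, -2.0]
t 12.50 n 5.22 s 4.87 phi 52.9 y 0.95 X 1.04 Z 7.31 F [-0.9  0.4 -2. ] T [-0.   -0.67  0.07] w 59.9
```

```bash
python3 -m jog '[{"dx":-0.0004,"dy":0,"dz":-0.001,"rx":0,"ry":0,"rz":0},{"dx":-0.0004,"dy":0,"dz":-0.001,"rx":0,"ry":0,"rz":0}]'|grep force; python3 -c "from h import *;curns()"
```

```text
contact_force: [-0.3, 0.0, -1.8]
t 12.75 n 5.20 s 5.15 phi 52.9 y 0.96 X 1.28 Z 7.46 F [-0.3  0.  -1.8] T [ 0.02 -0.59 -0.02] w 59.9
```

```bash
python3 -m jog '[{"dx":-0.0004,"dy":0,"dz":-0.001,"rx":0,"ry":0,"rz":0},{"dx":-0.0004,"dy":0,"dz":-0.001,"rx":0,"ry":0,"rz":0}]'|grep force; python3 -c "from h import *;curns()"
```

```text
contact_force: [-1.2, 0.2, -3.2]
t 13.00 n 5.22 s 5.35 phi 53.0 y 0.97 X 1.43 Z 7.60 F [-1.2  0.2 -3.2] T [ 0.05 -0.48 -0.  ] w 60.1
```

```bash
python3 - <<'E'
from h import *
ns(5.2,4); ns(8,3.7); ns(11,3.7); ns(11.5,3.7)
E
```

```text
t 13.00 d [0.0011 0.0001 0.0032] rotdeg 0.0 r [ 0.     0.001 -0.   ]
t 13.00 d [0.0078 0.0001 0.0011] rotdeg 0.0 r [ 0.     0.001 -0.   ]
t 13.00 d [ 0.0146  0.0001 -0.002 ] rotdeg 0.0 r [ 0.     0.001 -0.   ]
t 13.00 d [ 0.0158  0.0001 -0.0025] rotdeg 0.0 r [ 0.     0.001 -0.   ]
```

```bash
python3 -m jog '[{"dx":0.0011,"dy":0.0001,"dz":0.0035,"rx":0,"ry":0,"rz":0},{"dx":0.0078,"dy":0.0001,"dz":0.0011,"rx":0,"ry":0,"rz":0},{"dx":0.0146,"dy":0.0001,"dz":-0.002,"rx":0,"ry":0,"rz":0},{"dx":0.0158,"dy":0.0001,"dz":-0.0025,"rx":0,"ry":0,"rz":0},{"dx":0.0158,"dy":0.0001,"dz":-0.0025,"rx":0,"ry":0,"rz":0}]'|grep force; python3 -c "from h import *;curns()";  python3 -m jog '[{"dx":-0.0004,"dy":0,"dz":-0.001,"rx":0,"ry":0,"rz":0},{"dx":-0.0004,"dy":0,"dz":-0.001,"rx":0,"ry":0,"rz":0}]'|grep force; python3 -c "from h import *;curns()"
```

```text
contact_force: [0.0, 0.1, -1.7]
t 13.62 n 11.61 s 3.82 phi 53.0 y 0.99 X -3.27 Z 12.04 F [ 0.   0.1 -1.7] T [ 0.09 -0.62  0.01] w 59.9
contact_force: [-0.8, -0.1, -2.1]
t 13.88 n 11.53 s 4.28 phi 53.0 y 1.00 X -2.87 Z 12.24 F [-0.8 -0.1 -2.1] T [ 0.05 -0.65  0.  ] w 59.6
```

```bash
python3 -m jog '[{"dx":-0.0004,"dy":0,"dz":-0.001,"rx":0,"ry":0,"rz":0},{"dx":-0.0004,"dy":0,"dz":-0.001,"rx":0,"ry":0,"rz":0}]'|grep force; python3 -c "from h import *;curns()"
```

```text
contact_force: [-0.1, 0.0, -1.2]
t 14.12 n 11.50 s 4.74 phi 53.0 y 1.00 X -2.48 Z 12.50 F [-0.1  0.  -1.2] T [ 0.06 -0.64 -0.03] w 59.7
```

```bash
python3 -m jog '[{"dx":-0.0004,"dy":0,"dz":-0.001,"rx":0,"ry":0,"rz":0},{"dx":-0.0004,"dy":0,"dz":-0.001,"rx":0,"ry":0,"rz":0}]'|grep force; python3 -c "from h import *;curns()"
```

```text
contact_force: [-0.6, 0.5, -2.0]
t 14.38 n 11.45 s 4.96 phi 53.0 y 1.01 X -2.28 Z 12.59 F [-0.6  0.5 -2. ] T [ 0.05 -0.56 -0.01] w 59.5
```

```bash
python3 - <<'E'
from h import *
ns(11.6,4.3); ns(13,4.25); ns(14,4.2)
E
```

```text
t 14.38 d [ 0.0009 -0.      0.0014] rotdeg 0.0 r [-0.  0. -0.]
t 14.38 d [ 0.0041 -0.      0.0001] rotdeg 0.0 r [-0.  0. -0.]
t 14.38 d [ 0.0065 -0.     -0.0008] rotdeg 0.0 r [-0.  0. -0.]
```

```bash
python3 -m jog '[{"dx":0.0009,"dy":0,"dz":0.0014,"rx":0,"ry":0,"rz":0},{"dx":0.0041,"dy":0,"dz":0.0001,"rx":0,"ry":0,"rz":0},{"dx":0.0065,"dy":0,"dz":-0.0008,"rx":0,"ry":0,"rz":0},{"dx":0.0065,"dy":0,"dz":-0.0008,"rx":0,"ry":0,"rz":0}]'|grep force; python3 - <<'E'
from h import *
curns(); ns(15,4.2);ns(16,4.15); ns(17,4.1)
E
```

```text
contact_force: [0.3, 0.3, -1.2]
t 14.88 n 14.15 s 4.38 phi 53.0 y 0.98 X -4.21 Z 14.51 F [ 0.3  0.3 -1.2] T [ 0.01 -0.57  0.04] w 59.6
t 14.88 d [ 0.0021  0.0001 -0.0004] rotdeg 0.0 r [-0.     0.001 -0.001]
t 14.88 d [ 0.0044  0.0001 -0.0013] rotdeg 0.0 r [-0.     0.001 -0.001]
t 14.88 d [ 0.0068  0.0001 -0.0022] rotdeg 0.0 r [-0.     0.001 -0.001]
```

```bash
python3 -m jog '[{"dx":0.0021,"dy":0,"dz":-0.0004,"rx":0,"ry":0,"rz":0},{"dx":0.0044,"dy":0,"dz":-0.0013,"rx":0,"ry":0,"rz":0},{"dx":0.0044,"dy":0,"dz":-0.0013,"rx":0,"ry":0,"rz":0}]'|grep force; python3 - <<'E'
from h import *
curns(); ns(17,4.15);ns(18,4.1)
E
```

```text
contact_force: [0.2, -0.4, -1.3]
t 15.25 n 16.07 s 4.19 phi 53.0 y 0.96 X -5.41 Z 16.00 F [ 0.2 -0.4 -1.3] T [-0.01 -0.62 -0.02] w 59.8
t 15.25 d [ 0.0022  0.0001 -0.0008] rotdeg 0.1 r [-0.     0.002 -0.001]
t 15.25 d [ 0.0045  0.0001 -0.0017] rotdeg 0.1 r [-0.     0.002 -0.001]
```

```bash
python3 -m jog '[{"dx":0.0022,"dy":0,"dz":-0.0008,"rx":0,"ry":0.002,"rz":0},{"dx":0.0045,"dy":0,"dz":-0.0017,"rx":0,"ry":0.002,"rz":0},{"dx":0.0045,"dy":0,"dz":-0.0017,"rx":0,"ry":0.002,"rz":0}]'|grep force; python3 - <<'E'
from h import *
curns(); ns(19,4.05);ns(20,4.0)
E
```

```text
contact_force: [-0.5, -0.3, -1.3]
t 15.62 n 18.07 s 4.16 phi 53.0 y 0.95 X -6.52 Z 17.66 F [-0.5 -0.3 -1.3] T [ 0.02 -0.64  0.05] w 59.7
t 15.62 d [ 0.0022  0.0002 -0.0007] rotdeg 0.0 r [-0.    -0.    -0.001]
t 15.62 d [ 0.0045  0.0002 -0.0016] rotdeg 0.0 r [-0.    -0.    -0.001]
```

```bash
python3 -m jog '[{"dx":0.0022,"dy":0.0001,"dz":-0.0007,"rx":0,"ry":0,"rz":0},{"dx":0.0045,"dy":0.0002,"dz":-0.0016,"rx":0,"ry":0,"rz":0},{"dx":0.0045,"dy":0.0002,"dz":-0.0016,"rx":0,"ry":0,"rz":0}]'|grep force; python3 - <<'E'
from h import *
curns(); ns(21,4.0);ns(22,3.9)
E
```

```text
contact_force: [0.9, -1.1, -1.2]
t 16.00 n 20.07 s 4.10 phi 53.0 y 1.01 X -7.66 Z 19.30 F [ 0.9 -1.1 -1.2] T [ 0.02 -0.63 -0.03] w 59.5
t 16.00 d [ 0.0022  0.     -0.0007] rotdeg 0.0 r [-0.     0.    -0.001]
t 16.00 d [ 0.0046  0.     -0.0015] rotdeg 0.0 r [-0.     0.    -0.001]
```

```bash
python3 -m jog '[{"dx":0.0022,"dy":0,"dz":-0.0007,"rx":0,"ry":0,"rz":0},{"dx":0.0046,"dy":0,"dz":-0.0015,"rx":0,"ry":0,"rz":0},{"dx":0.0046,"dy":0,"dz":-0.0015,"rx":0,"ry":0,"rz":0}]'|grep force; python3 - <<'E'
from h import *
curns(); ns(24,3.5);ns(26,2.7); ns(29,2);ns(33,1.5)
im,dd=get_image("wrist"); cv2.imwrite("pics/w7.png",cv2.resize(im[180:300,200:360,::-1],None,fx=4,fy=4,interpolation=cv2.INTER_CUBIC))
E
```

```text
contact_force: [-0.7, -0.3, -1.2]
t 16.38 n 22.12 s 3.95 phi 53.0 y 1.02 X -8.89 Z 20.93 F [-0.7 -0.3 -1.2] T [ 0.05 -0.62  0.05] w 60.1
t 16.38 d [ 0.0047 -0.     -0.0008] rotdeg 0.0 r [-0.001  0.001 -0.001]
t 16.38 d [ 0.0099 -0.     -0.001 ] rotdeg 0.0 r [-0.001  0.001 -0.001]
t 16.38 d [ 0.0174 -0.     -0.0024] rotdeg 0.0 r [-0.001  0.001 -0.001]
t 16.38 d [ 0.027  -0.     -0.0053] rotdeg 0.0 r [-0.001  0.001 -0.001]
```

View pics/w7.png

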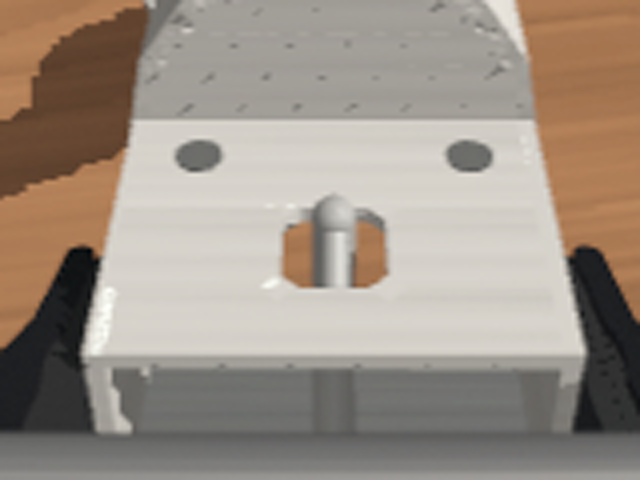

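```bash
python3 -m jog '[{"dx":0.0024,"dy":0,"dz":-0.0007,"rx":0,"ry":0,"rz":0},{"dx":0.0047,"dy":0,"dz":-0.0011,"rx":0,"ry":0,"rz":0},{"dx":0.0096,"dy":0,"dz":-0.002,"rx":0,"ry":0,"rz":0},{"dx":0.0096,"dy":0,"dz":-0.002,"rx":0,"ry":0,"rz":0}]'|grep force; python3 - <<'E'
from h import *
curns(); ns(29,3);ns(33,3);ns(40,3)
E
```

```text
contact_force: [-0.1, -1.0, -2.3]
t 16.93 n 26.12 s 3.15 phi 53.0 y 0.97 X -11.71 Z 23.80 F [-0.1 -1.  -2.3] T [ 0.02 -0.62  0.  ] w 59.9
t 16.93 d [ 0.0067  0.0001 -0.0026] rotdeg 0.0 r [-0.001  0.001 -0.001]
t 16.93 d [ 0.0158  0.0001 -0.0067] rotdeg 0.0 r [-0.001  0.001 -0.001]
t 16.93 d [ 0.0318  0.0001 -0.0138] rotdeg 0.0 r [-0.001  0.001 -0.001]
```

```bash
python3 -m jog '[{"dx":0.0067,"dy":0,"dz":-0.0026,"rx":0,"ry":0,"rz":0},{"dx":0.0158,"dy":0,"dz":-0.0067,"rx":0,"ry":0,"rz":0},{"dx":0.0318,"dy":0,"dz":-0.0138,"rx":0,"ry":0,"rz":0},{"dx":0.06,"dy":0,"dz":-0.026,"rx":0,"ry":0,"rz":0},{"dx":0.09,"dy":0,"dz":-0.039,"rx":0,"ry":0,"rz":0}]'|grep force; python3 - <<'E'
from h import *
curns()
im,dd=get_image("wrist"); cv2.imwrite("pics/w8.png",im[:,:,::-1])
s=sense();print(s["joint_positions"].round(2),s["ee_pos"]); show()
E
```

```text
contact_force: [0.4, -0.2, -0.2]
t 17.55 n 66.47 s 2.85 phi 53.0 y 0.99 X -33.93 Z 57.46 F [ 0.4 -0.2 -0.2] T [ 0.04 -0.65  0.03] w 59.5
[-0.45  0.44  1.33 -0.19  1.92 -1.91] [ 482.31036286 -210.05308311  241.10045002]
t 17.60 eye [ 476.5 -208.7  264.3] stand [-118.19    0.77  264.33] psi -7.0 phi 52.9 roll -0.1 F [ 1.52 -1.07 -0.81] T [ 0.02 -0.69 -0.  ] w 59.9
```

View pics/w8.png

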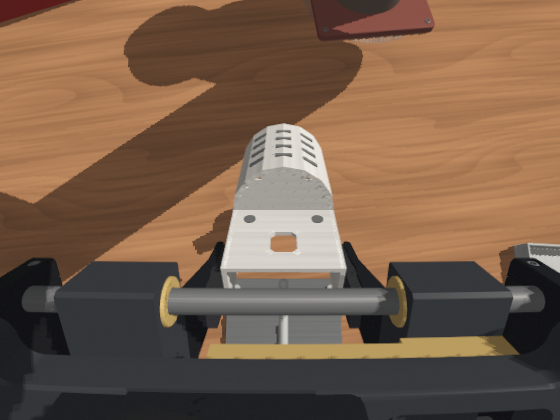

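```bash
python3 - <<'E'
from h import *
goto([450,-200,320],-7,30); goto([440,-180,310],-7,0)
E
```

```text
t 17.60 d [ 0.1205  0.0134 -0.1003] rotdeg 22.9 r [-0.002 -0.798 -0.002]
t 17.60 d [ 0.1303  0.06   -0.0935] rotdeg 52.9 r [-3.000e-03 -1.846e+00 -1.000e-03]
```

```bash
python3 -m jog '[{"dx":0.06,"dy":0.006,"dz":-0.05,"rx":0,"ry":0,"rz":0},{"dx":0.12,"dy":0.0134,"dz":-0.1,"rx":0,"ry":-0.2,"rz":0},{"dx":0.12,"dy":0.0134,"dz":-0.1,"rx":0,"ry":-0.5,"rz":0},{"dx":0.12,"dy":0.0134,"dz":-0.1,"rx":0,"ry":-0.8,"rz":0}]'|grep force; python3 - <<'E'
from h import *
show()
for q in ([450,-160,300],-7,10),([460,-100,280],-7,0): goto(*q)
E
```

```text
contact_force: [0.4, 0.2, -0.5]
t 18.10 eye [ 450.4 -200.1  321.3] stand [-145.18    6.18  321.26] psi -7.0 phi 29.6 roll -0.2 F [ 0.39  0.24 -0.48] T [ 0.1  -0.34 -0.02] w 60.0
t 18.10 d [-0.0069  0.0996  0.0372] rotdeg 19.6 r [-0.006 -0.683 -0.   ]
t 18.10 d [-0.0248  0.2517  0.0751] rotdeg 29.6 r [-0.006 -1.032  0.   ]
```

```bash
python3 -m jog '[{"dx":0,"dy":0.06,"dz":0.01,"rx":0,"ry":-0.3,"rz":0},{"dx":-0.01,"dy":0.13,"dz":0.02,"rx":0,"ry":-0.6,"rz":0},{"dx":-0.02,"dy":0.2,"dz":0.03,"rx":0,"ry":-0.9,"rz":0},{"dx":-0.025,"dy":0.25,"dz":0.04,"rx":-0.006,"ry":-1,"rz":0},{"dx":-0.025,"dy":0.25,"dz":0.04,"rx":-0.006,"ry":-1,"rz":0}]'|grep force; python3 - <<'E'
from h import *
show()
Ct=np.array([621,200.]); a=np.radians(-10.6); tgt=Ct+ -50*np.array([np.cos(a),np.sin(a)]); print(tgt)
for q in ([500,30,260],-8,0),([tgt[0],tgt[1],220],-10,0): goto(*q)
E
```

```text
contact_force: [0.0, -1.5, -1.0]
t 18.73 eye [461.2 -99.8 294. ] stand [-146.62  107.07  294.04] psi -6.9 phi 0.9 roll -0.0 F [ 0.02 -1.49 -0.97] T [0.09 0.07 0.03] w 59.8
[571.85323254 209.19756753]
t 18.73 d [-0.0268  0.3327  0.0983] rotdeg 1.4 r [ 0.013 -0.032  0.036]
t 18.73 d [-0.1116  0.7971  0.2334] rotdeg 3.2 r [ 0.036 -0.032  0.102]
```

```bash
python3 -m jog '[{"dx":-0.02,"dy":0.15,"dz":0.03,"rx":0,"ry":-0.032,"rz":0.02},{"dx":-0.04,"dy":0.3,"dz":0.08,"rx":0.01,"ry":-0.032,"rz":0.04},{"dx":-0.065,"dy":0.45,"dz":0.12,"rx":0.02,"ry":-0.032,"rz":0.06},{"dx":-0.09,"dy":0.6,"dz":0.17,"rx":0.03,"ry":-0.032,"rz":0.09},{"dx":-0.11,"dy":0.74,"dz":0.23,"rx":0.036,"ry":-0.032,"rz":0.1}]'|grep force; python3 - <<'E'
from h import *
show()
goto([571.9,209.2,180],-10,0)
E
```

```text
contact_force: [0.1, -0.4, -0.8]
t 19.35 eye [569.1 186.4 222.5] stand [-74.46 404.27 222.47] psi -10.0 phi -0.1 roll -0.0 F [ 0.08 -0.42 -0.81] T [ 0.09  0.1  -0.01] w 59.8
t 19.35 d [0.0394 0.0574 0.0987] rotdeg 0.1 r [-0.001  0.004  0.002]
```

```bash
python3 -m jog '[{"dx":0.018,"dy":0.0574,"dz":0.045,"rx":0,"ry":0,"rz":0},{"dx":0.03,"dy":0.0574,"dz":0.075,"rx":0,"ry":0,"rz":0},{"dx":0.0394,"dy":0.0574,"dz":0.0987,"rx":0,"ry":0,"rz":0},{"dx":0.0394,"dy":0.0574,"dz":0.0987,"rx":0,"ry":0,"rz":0}]'|grep force; python3 - <<'E'
from h import *
show()
im,d=get_image("scene");P=cloud(d,cam("scene"));cv2.imwrite("pics/s9.png",cv2.resize(im[180:400,250:470,::-1],None,fx=2.7,fy=2.7,interpolation=cv2.INTER_CUBIC)); np.savez("s9.npz",im=im,P=P)
im,d=get_image("top");P=cloud(d,cam("top"));cv2.imwrite("pics/t9.png",cv2.resize(im[120:270,110:290,::-1],None,fx=3.5,fy=3.5,interpolation=cv2.INTER_CUBIC)); np.savez("t9.npz",im=im,P=P)
s=sense();im,d=get_image("wrist");P=cloud(d,cam("wrist",s)); np.savez("w9.npz",im=im,P=P)
show()
# plate tilt from wrist
D=P-np.array([571.9,209.2,0]); a=np.radians(-10);X=np.array([np.cos(a),np.sin(a),0]);Y=np.array([-np.sin(a),np.cos(a),0])
e,Rs,_=cur(s); L=(P-e)@Rs
m=(abs(L[...,0])<6)&(abs(L[...,1])<26)&(L[...,2]>-24)&(L[...,2]<15)&((abs(L[...,1])>9)|(L[...,2]<-10))
q=L[m]; A=np.c_[np.ones(len(q)),q[:,1],q[:,2]]; c,*_=np.linalg.lstsq(A,q[:,0],rcond=None); print(len(q),"plate x=",c.round(3))
E
```

```text
contact_force: [0.1, -0.1, -0.6]
t 19.85 eye [571.5 207.7 179.1] stand [-74.65 425.64 179.13] psi -10.0 phi -0.0 roll -0.1 F [ 0.13 -0.06 -0.64] T [0.17 0.1  0.01] w 59.8
t 20.00 eye [572.6 208.4 181.2] stand [-73.65 426.47 181.18] psi -10.0 phi -0.2 roll -0.0 F [ 0.31  0.68 -0.73] T [ 0.15  0.12 -0.01] w 59.8
3582 plate x= [-0.577  0.003 -0.029]
```

View pics/s9.png

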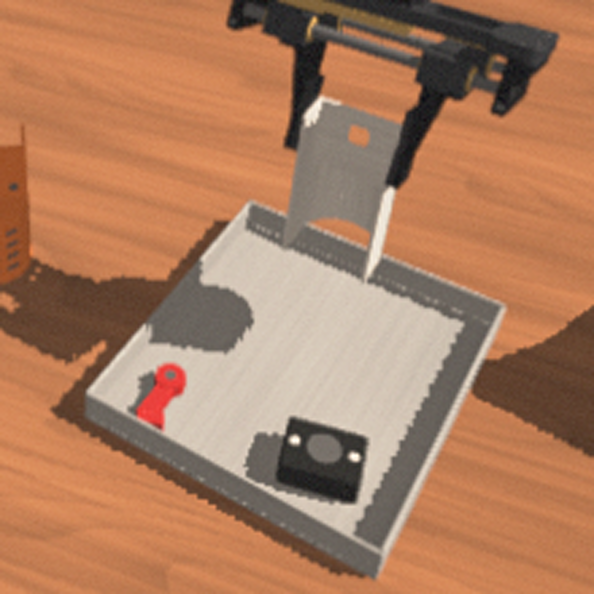

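View pics/t9.png

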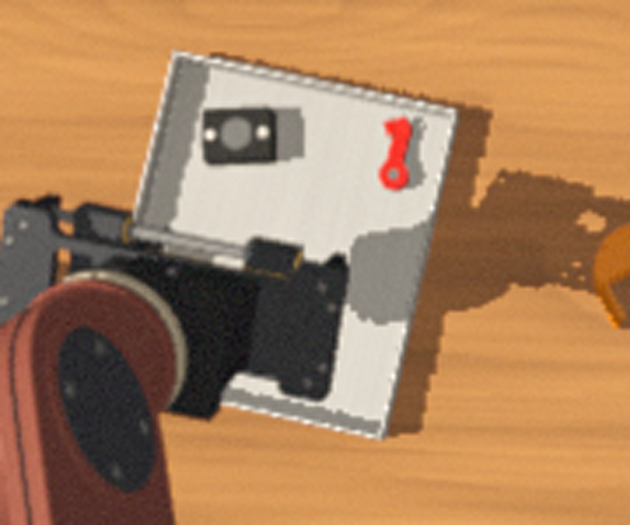

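```bash
python3 - <<'E'
from h import *
z=np.load("s9.npz");P=z["P"]; e,Rs,s=cur()
L=(P-e)@Rs
m=(abs(L[...,0])<7)&(abs(L[...,1])<24)&(L[...,2]>-50)&(L[...,2]<10)&((abs(L[...,1])>10)|(L[...,2]<-12))
q=L[m]
for _ in range(3):
    A=np.c_[np.ones(len(q)),q[:,1],q[:,2]]; c,*_=np.linalg.lstsq(A,q[:,0],rcond=None); r=q[:,0]-A@c; q=q[abs(r)<2.5*r.std()]
print(len(q),c.round(3),r.std())
# w4 hanging check: plate in wrist at grasp
z=np.load("w9.npz");
E
```

```text
363 [ 0.238 -0.003 -0.04 ] 0.7876031029253044
```

```bash
python3 - <<'E'
from h import *
def fit(q,k=0):
    for _ in range(3):
        A=np.c_[np.ones(len(q)),q[:,1],q[:,2]]; c,*_=np.linalg.lstsq(A,q[:,0],rcond=None); r=q[:,0]-A@c; q=q[abs(r)<2.5*r.std()]
    return len(q),c.round(3)
e,Rs,s=cur()
L=(np.load("s9.npz")["P"]-e)@Rs
for lo in(-22,-26):
    m=(abs(L[...,0])<6)&(abs(L[...,1])<24)&(L[...,2]>lo)&(L[...,2]<14)&((abs(L[...,1])>10)|(L[...,2]<-12)); print(fit(L[m]))
# flange rear edge line: x~28 , z range
m=(L[...,0]>18)&(L[...,0]<36)&(abs(abs(L[...,1])-30)<5)&(L[...,2]>-92)&(L[...,2]<-20)
q=L[m]; 
for zz in range(-90,-20,10):
    k=q[(q[:,2]>zz)&(q[:,2]<zz+10)]; print(zz,len(k),k[:,0].max().round(1) if len(k) else "", np.median(k[:,1]).round(1) if len(k) else "")
# hanging wrist, same fit vs vertical at w2 (pre-grasp, free hang)
P=np.load("w2.npz")["P"]; D=(P-np.array([537.7,-216,200.3]))@srot(-4.3,0)
m=(abs(D[...,0])<5)&(abs(D[...,1])<26)&(D[...,2]>-20)&(D[...,2]<15)&(abs(D[...,1])>10); print("hang",fit(D[m]))
P=np.load("scene0.npz")["P"]; D=(P-np.array([537.7,-216,200.3]))@srot(-4.3,0)
m=(abs(D[...,0])<6)&(abs(D[...,1])<24)&(D[...,2]>-26)&(D[...,2]<15)&(abs(D[...,1])>8); print("hang scene",fit(D[m]))
E
```

```text
(273, array([ 0.257, -0.003, -0.042]))
(312, array([ 0.251, -0.003, -0.043]))
-90 20 30.5 -30.5
-80 23 30.1 -30.1
-70 24 29.8 -30.5
-60 24 29.4 -30.3
-50 24 29.9 -30.3
-40 26 29.5 -30.3
-30 26 28.9 -30.3
hang (1534, array([-0.548,  0.007, -0.03 ]))
hang scene (88, array([ 1.984,  0.031, -0.053]))
```

```bash
python3 - <<'E'
from h import *
goto([571.9,209.2,130],-10,1.7);goto([571.9,209.2,103],-10,1.7)
E
```

```text
t 20.00 d [0.0476 0.0019 0.1208] rotdeg 1.9 r [-0.001  0.066 -0.001]
t 20.00 d [0.071  0.0019 0.1841] rotdeg 1.9 r [-0.001  0.066 -0.001]
```

```bash
python3 -m jog '[{"dx":0.024,"dy":0.0019,"dz":0.06,"rx":0,"ry":0.066,"rz":0},{"dx":0.0476,"dy":0.0019,"dz":0.1208,"rx":0,"ry":0.066,"rz":0},{"dx":0.06,"dy":0.0019,"dz":0.155,"rx":0,"ry":0.066,"rz":0},{"dx":0.067,"dy":0.0019,"dz":0.173,"rx":0,"ry":0.066,"rz":0},{"dx":0.067,"dy":0.0019,"dz":0.173,"rx":0,"ry":0.066,"rz":0}]'|grep force; python3 - <<'E'
from h import *
show(); goto([571.9,209.2,101],-10,1.7)
s=sense();im,d=get_image("wrist");cv2.imwrite("pics/w10.png",im[:,:,::-1]); im,d=get_image("scene");cv2.imwrite("pics/s10.png",cv2.resize(im[180:400,250:470,::-1],None,fx=2.7,fy=2.7,interpolation=cv2.INTER_CUBIC));show()
E
```

```text
contact_force: [0.1, -0.1, -1.1]
t 20.62 eye [571.9 209.2 107.8] stand [-74.37 427.17 107.84] psi -10.0 phi 1.7 roll -0.0 F [ 0.09 -0.05 -1.07] T [0.14 0.2  0.01] w 59.9
t 20.62 d [0.0055 0.0002 0.0162] rotdeg 0.0 r [-0.001  0.    -0.001]
t 20.73 eye [572.6 209.4 108.8] stand [-73.79 427.52 108.79] psi -10.0 phi 1.6 roll 0.0 F [ 0.16  0.13 -1.53] T [0.1  0.11 0.  ] w 59.8
```

View pics/s10.png

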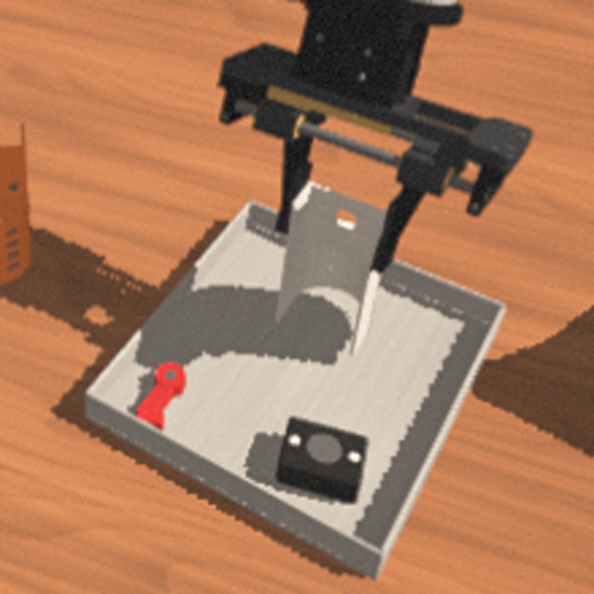

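```bash
python3 -m jog '[{"dx":0.0028,"dy":0,"dz":0.008,"rx":0,"ry":0,"rz":0},{"dx":0.0055,"dy":0,"dz":0.0165,"rx":0,"ry":0,"rz":0},{"dx":0.0055,"dy":0,"dz":0.0165,"rx":0,"ry":0,"rz":0}]'|grep force; python3 -c "from h import *;show()";python3 -m jog '[{"dx":0.0016,"dy":0,"dz":0.0046,"rx":0,"ry":0,"rz":0},{"dx":0.0016,"dy":0,"dz":0.0046,"rx":0,"ry":0,"rz":0}]'|grep force; python3 -c "from h import *;show()"
```

```text
contact_force: [-0.5, -0.9, -1.8]
t 21.10 eye [572.3 209.4 101.4] stand [-74.08 427.41 101.42] psi -10.0 phi 1.6 roll 0.0 F [-0.48 -0.86 -1.82] T [0.12 0.12 0.01] w 60.0
contact_force: [0.6, -0.3, -1.4]
t 21.35 eye [572.  209.3  99.2] stand [-74.32 427.34  99.18] psi -10.0 phi 1.7 roll -0.0 F [ 0.59 -0.25 -1.43] T [0.13 0.1  0.  ] w 59.8
```

```bash
python3 -m jog '[{"dx":0.0008,"dy":0,"dz":0.0023,"rx":0,"ry":0,"rz":0},{"dx":0.0008,"dy":0,"dz":0.0023,"rx":0,"ry":0,"rz":0}]'|grep force; python3 -c "from h import *;show()"
```

```text
contact_force: [-0.1, 0.5, -0.5]
t 21.60 eye [571.9 209.3  98.1] stand [-74.39 427.31  98.08] psi -10.0 phi 1.7 roll -0.0 F [-0.1   0.5  -0.53] T [0.13 0.1  0.02] w 59.8
```

```bash
python3 -m jog '[{"dx":0.0008,"dy":0,"dz":0.0023,"rx":0,"ry":0,"rz":0},{"dx":0.0008,"dy":0,"dz":0.0023,"rx":0,"ry":0,"rz":0}]'|grep force; python3 -c "from h import *;show()"
```

```text
contact_force: [0.5, 0.2, -0.8]
t 21.85 eye [571.8 209.3  97. ] stand [-74.49 427.26  96.97] psi -10.0 phi 1.7 roll -0.0 F [ 0.49  0.23 -0.84] T [0.11 0.12 0.05] w 59.7
```

```bash
python3 -m jog '[{"dx":0.0005,"dy":0,"dz":0.0015,"rx":0,"ry":0,"rz":0},{"dx":0.0005,"dy":0,"dz":0.0015,"rx":0,"ry":0,"rz":0}]'|grep force; python3 -c "from h import *;show()"
```

```text
contact_force: [0.4, 0.6, -0.6]
t 22.10 eye [572.1 209.3  96.6] stand [-74.27 427.3   96.63] psi -10.0 phi 1.7 roll -0.0 F [ 0.43  0.64 -0.56] T [0.08 0.13 0.04] w 59.7
```

```bash
python3 -m jog '[{"dx":0.0005,"dy":0,"dz":0.0015,"rx":0,"ry":0,"rz":0},{"dx":0.0005,"dy":0,"dz":0.0015,"rx":0,"ry":0,"rz":0}]'|grep force; python3 -c "from h import *;show()"
```

```text
contact_force: [-0.7, -0.9, 3.2]
t 22.35 eye [572.3 209.3  96.5] stand [-74.   427.33  96.49] psi -10.0 phi 1.6 roll -0.0 F [-0.74 -0.87  3.23] T [-0.1   0.34 -0.03] w 60.0
```

```bash
python3 -m jog '[{"dx":0.0005,"dy":0,"dz":0.0015,"rx":0,"ry":0,"rz":0},{"dx":0.0005,"dy":0,"dz":0.0015,"rx":0,"ry":0,"rz":0}]'|grep force; python3 -c "from h import *;show()"
```

```text
contact_force: [-3.1, -1.3, 5.5]
t 22.60 eye [572.5 209.2  96.4] stand [-73.82 427.31  96.44] psi -10.0 phi 1.6 roll -0.0 F [-3.12 -1.27  5.53] T [-0.05  0.48 -0.03] w 59.9
```

```bash
python3 -m jog '[{"dx":-0.0004,"dy":0,"dz":-0.0003,"rx":0,"ry":0,"rz":0},{"dx":-0.0004,"dy":0,"dz":-0.0003,"rx":0,"ry":0,"rz":0}]'|grep force; python3 -c "from h import *;show()"; python3 -m jog '[{"dx":0,"dy":0,"dz":0,"rx":0,"ry":0,"rz":0},{"dx":0,"dy":0,"dz":0,"rx":0,"ry":0,"rz":0},{"dx":0,"dy":0,"dz":0,"rx":0,"ry":0,"rz":0},{"dx":0,"dy":0,"dz":0,"rx":0,"ry":0,"rz":0}]' 84; python3 - <<'E'
from h import *
im,d=get_image("wrist");cv2.imwrite("pics/w11.png",im[:,:,::-1]); im,d=get_image("scene");cv2.imwrite("pics/s11.png",cv2.resize(im[180:400,250:470,::-1],None,fx=2.7,fy=2.7,interpolation=cv2.INTER_CUBIC))
E
```

```text
contact_force: [0.2, -0.7, 2.1]
t 22.85 eye [572.6 209.3  96.5] stand [-73.74 427.38  96.53] psi -10.0 phi 1.6 roll 0.0 F [ 0.17 -0.72  2.06] T [ 0.05  0.34 -0.03] w 59.9
t: 23.35
ee_pos: [594.0, 204.9, 86.6]
tool_rot: [0.16, 0.086, 0.983, -0.014]
contact_force: [-0.1, 0.5, -0.3]
grip_width: 82.8
```

View pics/w11.png

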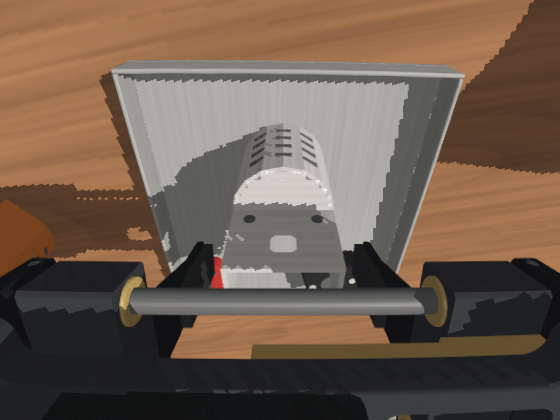

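View pics/s11.png

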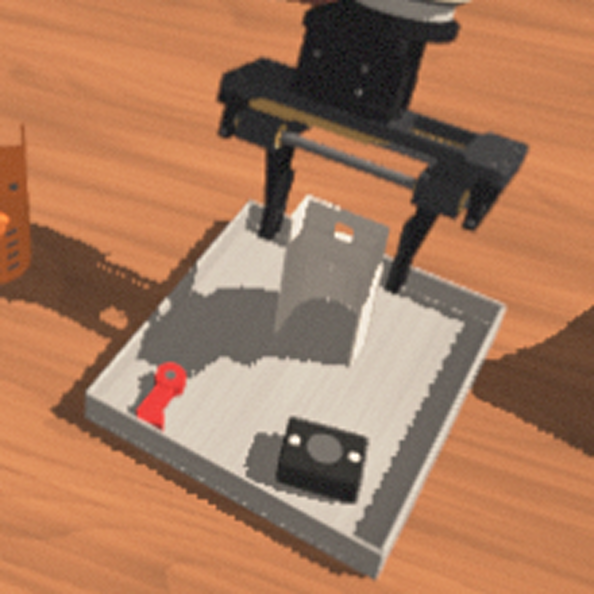

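Standing and released, with both jaws clear. I'll back out along the tool axis (150 mm).

```bash
python3 -m jog '[{"dx":0,"dy":0,"dz":-0.05,"rx":0,"ry":0,"rz":0},{"dx":0,"dy":0,"dz":-0.12,"rx":0,"ry":0,"rz":0},{"dx":0,"dy":0,"dz":-0.25,"rx":0,"ry":0,"rz":0},{"dx":0,"dy":0,"dz":-0.4,"rx":0,"ry":0,"rz":0},{"dx":0,"dy":0,"dz":-0.4,"rx":0,"ry":0,"rz":0}]' 87; python3 -m jog '[{"dx":0,"dy":-0.1,"dz":-0.1,"rx":0,"ry":0,"rz":0},{"dx":0.1,"dy":-0.25,"dz":-0.15,"rx":0,"ry":0,"rz":0},{"dx":0.1,"dy":-0.4,"dz":-0.15,"rx":0,"ry":0,"rz":0},{"dx":0.1,"dy":-0.4,"dz":-0.15,"rx":0,"ry":0,"rz":0}]'; python3 - <<'E'
from h import *
for n in("scene","top"):
    im,d=get_image(n);P=cloud(d,cam(n));np.savez(n+"f.npz",P=P,im=im)
    b=(130,130,470,400) if n=="scene" else (110,110,410,300)
    cv2.imwrite(f"pics/{n}f.png",cv2.resize(im[b[1]:b[3],b[0]:b[2],::-1],None,fx=2.2,fy=2.2,interpolation=cv2.INTER_CUBIC))
    for k in("shroud_center","pawl","mountblock","socket","probe"):
        r=recognise(n,k); print(n,k,[([round(float(v)) for v in q["at"]],round(float(q["conf"]),2)) for q in r[:4]])
    D=P-np.array([621,200,0]);a=np.radians(-10.6);X=np.array([np.cos(a),np.sin(a),0]);Y=np.array([-np.sin(a),np.cos(a),0]);S=np.stack([D@X,D@Y,P[...,2]],-1)
    m=(S[...,2]>40)&(S[...,2]<200)&(abs(S[...,0])<115)&(abs(S[...,1])<100); q=S[m]; print(len(q),np.percentile(q,[1,50,99],axis=0).round(1).tolist())
    q=q[(q[:,2]>75)&(q[:,2]<110)&(abs(q[:,1]-np.median(q[:,1]))<24)]
    if n=="scene":
        for _ in range(3):
            A=np.c_[np.ones(len(q)),q[:,1],q[:,2]];c,*_=np.linalg.lstsq(A,q[:,0],rcond=None);r=q[:,0]-A@c;q=q[abs(r)<2.5*r.std()]
        print("plate fit",len(q),c.round(3))
E
```

```text
t: 24.08
ee_pos: [546.5, 215.3, 245.6]
tool_rot: [0.165, 0.086, 0.982, -0.012]
contact_force: [0.2, 0.1, 0.5]
grip_width: 87.1
t: 24.58
ee_pos: [461.4, 64.4, 288.1]
tool_rot: [0.165, 0.088, 0.982, -0.013]
contact_force: [0.3, -0.3, 0.3]
grip_width: 86.8
scene shroud_center [([573, 205, 73], 0.88), ([391, -238, 46], 0.85), ([615, -45, 64], 0.71)]
scene pawl [([692, 119, 16], 0.77)]
scene mountblock [([705, 236, 21], 0.83)]
scene socket [([643, -276, 38], 0.81)]
scene probe [([666, -170, 12], 0.74), ([690, 120, 16], 0.52), ([703, 236, 23], 0.27)]
905 [[-72.9, -31.6, 41.4], [-47.4, -7.6, 87.0], [-20.3, 28.2, 115.7]]
plate fit 335 [-4.9776e+01 -1.4800e-01  1.9000e-02]
top shroud_center [([611, -47, 68], 0.93), ([393, -236, 47], 0.55)]
top pawl [([560, -213, 12], 0.52)]
top mountblock [([696, 235, 24], 0.76), ([560, -216, 7], 0.68)]
top socket [([624, 196, 6], 0.32)]
top probe [([557, -217, 3], 0.66)]
500 [[-77.4, -30.0, 42.2], [-51.4, -2.3, 69.9], [-21.7, 29.8, 118.4]]
```

View pics/scenef.png

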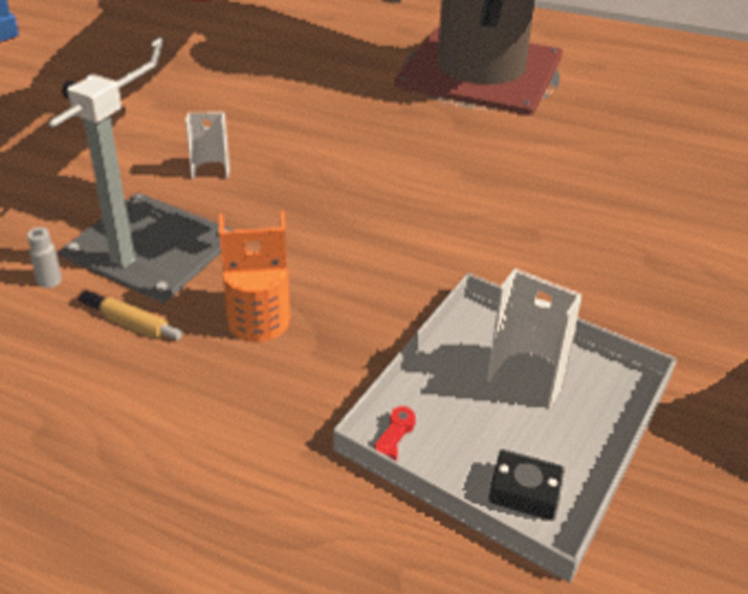

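View pics/topf.png

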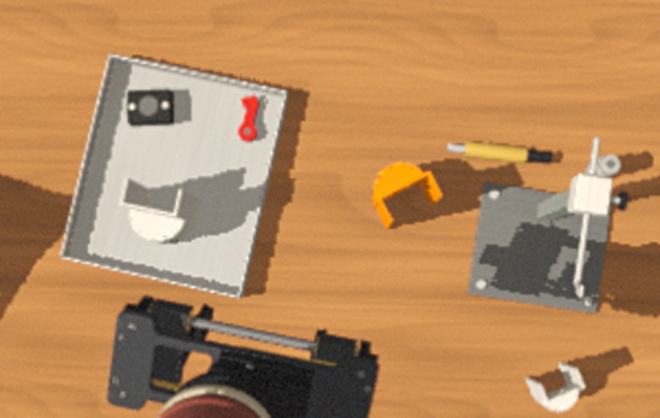

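```bash
python3 -c "from plant import *;print(finish_job());print(sense()['t'])"
```

```text
the job is handed in; nothing more can be done
None
the job is handed in; nothing more can be done
```

I took the shroud off the hook and stood it upright in the empty half of the parts tray. It is released, and I handed the job in at about 25 s of the 72 s allowed.

**Which part:** I took the silver shroud hanging on the hook. The small silver one on the bench was too small, and the other look-alike is orange.

**Unhooking:** I gripped it across the side flanges. I slid it outward until the bend could be felt, tilted it 53°, and touched the rising end lightly at two heights to find its line. Then I backed the eye up over the barb. The wrist felt about 2 N of contact at most, and nothing noticeable while passing the barb.

**Setting down:** The wrist read about 5.5 N upward (about 6.5 N in all) at contact, which I eased to about 2 N before opening the jaws.

**Last checks:**
- **Position:** both cameras show the shroud upright and clear of the tray walls, about 50 mm towards the empty side of the tray's middle. The plate fitted from the scene camera leans about 0.02 rad.
- **Other parts:** the scene-camera network placed the pawl, mount block, socket and probe within about 4 mm of where they started, which is its own accuracy. The gripper was well clear of everything.

**Disagreements:**
- The shroud hung about 1.7° off upright, and I corrected for that before placing it.
- It turned a few degrees about the vertical on release, which does no harm.
- In the last top view, the network missed the placed shroud, the pawl, the socket and the probe, and gave low-confidence wrong places for the last three. I relied on the pictures and the scene camera for those.

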